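Stack the bit boxes and hold the tin over the column

TASK

Carry the middle-sized box over the supply tray and stack it squarely, long sides parallel, on the middle of the big box where that stands, and let it go. Then carry the small flat tin over the tray in the same way and stop with it held level, centred and square about 15 mm above the column, without ever touching the column with it, so that I can slip a size chart underneath; finish while still holding it there. Pass over the tray, not round its ends, and do not shift the big box or disturb the oil can, jar, plane or tape measure.

Things in the scene. Friction and masses are not known exactly. Their poses are not given: they have to be found in the camera images.
- big_box: The big closed black hinged bit box, 82 x 120 x 35 mm (x, y, z), loose, 0.3 kg; foot of the column, right of the tray. Origin: centre of its underside; z up, y along its 120 mm side. Its flat lid stays shut and is 35 mm above the origin.
- middle_box: The middle-sized closed maroon hinged bit box, 69 x 100 x 33 mm over everything, lid shut and not moving, loose, 0.2 to 0.4 kg; lies flat left of the tray. Origin: centre of its underside; z up, y along its 100 mm side. Grip it across x: its straight walls are 63 mm apart (x = -32 to +31 mm). Top is flat, 33 mm above the origin.
- tin: The small flat closed tin of bare steel, 58 x 88 x 24 mm, rounded edges, loose, 0.09 to 0.18 kg; lies flat left of the tray, nearer to or farther from the robot than the middle box. Origin: centre of its underside; z up, y along its 88 mm side. Grip it across x (58 mm).
- tray: Plywood supply tray, open on top, 260 x 100 x 70 mm, fixed to the bench between the two boxes to be carried and the column. Origin: centre of its underside; x along its 260 mm side (pointing roughly away from the robot), z up. The oil can standing in it is its tallest load and reaches 157 mm above the bench.
- oil_can: Oil can with a thin spout, 66 x 89 x 151 mm, loose, standing in the tray's end nearer the robot (floor 6 mm above the bench); origin at the centre of its underside. Leave it alone.
- screw_jar: Glass jar of screws, 68 mm in diameter, 92 mm tall, loose, standing in the tray's far end; origin at the centre of its underside. Leave it alone.
- block_plane: Iron block plane, 50 x 155 x 52 mm, loose on the bench right of the big box; origin at the centre of its sole. Leave it alone.
- tape_measure: Tape measure, 36 x 84 x 65 mm, loose on the bench left of the boxes; origin at the centre of its underside. Leave it alone.

How it is judged (in metres and radians):
On the way, in this order (a step that is already met when the one before it is completed fails the run):
1. the middle box is carried over the tray (x of middle_box in the frame of tray between -0.15 and 0.15 m and y of middle_box in the frame of tray between -0.05 and 0.05 m and z of middle_box in the frame of tray above 0.08 m and contact force between the fingers and middle_box above 0.5 N), for 0.04 s.
2. the middle box lies squarely on the big box and is released (x of middle_box in the frame of big_box between -0.01 and 0.01 m and y of middle_box in the frame of big_box between -0.01 and 0.01 m and z of middle_box in the frame of big_box between 0.03 and 0.039 m and angle between the x axis of middle_box and the x axis of big_box, either way round below 0.12 rad and angle between middle_box's own z axis and vertical below 0.06 rad and contact force between each of the arm, the fingers and middle_box below 0.2 N and linear speed of middle_box below 0.02 m/s), for 0.2 s.
3. the tin is carried over the tray (x of tin in the frame of tray between -0.15 and 0.15 m and y of tin in the frame of tray between -0.05 and 0.05 m and z of tin in the frame of tray above 0.08 m and contact force between the fingers and tin above 0.5 N), for 0.04 s.
At the end, for the whole second after the job is handed in: Middle box released on the big box, centred within 10 mm each way, square within 0.12 rad; tin held still in the fingers, touching no box, underside 3 to 28 mm above the middle box, centred within 10 mm each way, square within 0.12 rad, tilt under 0.09 rad (all of step 2 and x of tin in the frame of middle_box between -0.01 and 0.01 m and y of tin in the frame of middle_box between -0.01 and 0.01 m and z of tin in the frame of middle_box between 0.036 and 0.061 m and angle between the x axis of tin and the x axis of middle_box, either way round below 0.12 rad and angle between tin's own z axis and vertical below 0.09 rad and linear speed of tin below 0.02 m/s and contact force between the fingers and tin above 0.5 N and contact force between tin and middle_box below 0.05 N and contact force between tin and big_box below 0.05 N); the arm keeps its last pose, push and grip.
It fails at once if the tin touches the middle or the big box (more than 0.5 N) (contact force between tin and middle_box above 0.5 N or contact force between tin and big_box above 0.5 N).
It fails at once if the big box is shifted by more than 30 mm (distance of big_box from where it was at the start of the episode above 0.03 m).
It fails at once if the oil can, jar, plane or tape measure is shifted by more than 25 mm or tipped (distance of any of oil_can, screw_jar, block_plane, tape_measure from where it was at the start of the episode above 0.025 m or angle between any of oil_can, screw_jar, block_plane, tape_measure's own z axis and vertical above 0.35 rad).
It also fails if it takes over 64 s, if anything falls off the work surface, if the arm or the gripper's body presses on something with over 40 N, if the wrist force passes 120 N, or if a joint passes its speed limit or range.

ROBOT

A 7-joint arm with a two-finger parallel gripper is mounted at the origin on a cart in front of the work surface, level with it; the furniture and walls round the work are solid. World frame = base frame: x ahead of the robot, y to its left, z up, the work surface at z = 0. Lengths are in mm, angles in rad, forces in N, time in s.
With the tool pointing down it reaches from about 425 to 950 mm from the base axis. Payload 4.7 kg.
Tool frame: the origin (TCP) lies at the very end of the fingers, on their centre line; the grasp point (between the pads) lies 19 mm behind it (grip_depth is the y of the grasp point in the tool frame, in mm); y points along the fingers, x is the direction in which the jaws open and shut, and the axes are right-handed (so a half turn about y gives the same grasp; the last joint's range is limited). The gripper opens to 87 mm and grips with 3 to 60 N. Pads are 19 mm wide; open, the fingers measure 117 mm over their backs; the gripper's body (75 mm by 190 mm) begins 51 mm behind the grasp point.
Start: joints at [-1.284, 0.469, -0.049, 1.532, 0.024, 1.141, -0.082], TCP at [209.599, 641.652, 222.573] pointing down, gripper open.
Joint ranges: [-2.59, 2.59], [-0.33, 1.99], [-1.39, 1.29], [0.1, 2.45], [-1.04, 4.18], [0.21, 1.99], [-2.66, 2.66]. Speed limits (rad/s): [2.57, 2.57, 3.14, 3.14, 3.14, 3.14, 3.14].

INTERFACE

Orientations are given as a 3x3 rotation matrix whose columns are the frame's x, y, z axes.
In Python, from plant import * gives the robot as it stands.
- The arm moves only by the tool jog_arm, never from a script. Its argument "commands" is a list of rows, each a list of 3 entries, a list of its own where there are three numbers: the shift along the tool's x, y, z in m, then the turn about the tool's y in rad, then the opening, from 0 (shut) to 1 (fully open). A call has exactly 8 rows; each row is the pose to reach, as a shift and turn from the pose measured when the call began, along the tool's axes at that moment; what a row does not reach only later rows make up. A row lasts 1/12 s, in which the tool goes at most 41.7 mm and 7.16 degrees, less where a joint would pass 70% of its speed; a pose out of reach is approached as far as the arm can. A call with a gripper value outside its range is refused whole. The fingers move at their own pace and stop on an object; "newtons" is the grip in N (left out, the last holds). Time passes only in rows, so rows that repeat a pose let the fingers close, or fill a call up. It gives the time, the measured TCP pose, the force and the opening at its end, in the units of the state.
- sense(): the state, without advancing time (a new reading comes with each control period).
- grab_frame(name): name is "side" or "top"; returns a dict with "image" (400x640x3 uint8, blue, green, red), "z_map" (400x640 float32, mm along the optical axis (not along the pixel's ray), 0 where there is no reading), "mtx" (3x3 intrinsics, pixels), "k1" (the pictures are not rectified: a ray, as slopes to the right and down, at radius r is drawn at 1 + k1 r^2 times it, then the intrinsics apply), "view" (4x4, takes a point from world to camera coordinates). Camera axes: x right, y up, looking along -z (the intrinsics and any distortion apply to the point x, -y, -z); pixel columns grow to the right and rows downward; lengths in mm; the calibration is good to about 2 mm. A picture is of the moment at which its call begins.
- close_job(): hands the job in, once; it reports no verdict.
The state is a dict: "t": time; "joint_positions": joint angles; "qd": joint speeds; "tau": joint torques, N m; "ee_pos": TCP position; "ee_rot": TCP orientation; "force": force on the tool from outside, world axes, zero at the start; "ft_torque": the same for the moment, N m; "opening": opening from 0.0 (shut) to 1.0 (fully open).
Only numpy, scipy, OpenCV 4.12 (cv2) and the standard library are available. Lean on these libraries where they do the work, as an engineer would, in place of code of your own. Each camera call takes 0.05 s, during which the arm holds its last target.

## Working session

There is one attempt and no reset: what is moved stays moved. The work goes in short steps, Python scripts to look and compute and a tool call to move; the robot and the scene stay as the last step left them, time stands still between calls to the robot, and variables do not carry over. Pictures are saved under pics/ and viewed, and the job is handed in when it is done.

Besides the shell and the picture viewer there is one more tool, called after "Emit:" by a JSON object that holds its "fn" and its "kwargs", one argument or row to a line. jog_arm: Moves the arm, as the interface text tells. Its arguments: {"type":"object","properties":{"commands":{"type":"array","items":{"type":"array"}},"newtons":{"type":"number"}},"required":["commands"]}

```bash
ls; mkdir -p pics
python3 - <<'E'
from plant import *
import cv2,pickle
s=sense()
for k,v in s.items(): print(k,v)
for n in ("top","side"):
    f=grab_frame(n); cv2.imwrite(f"pics/{n}0.png",f["image"]); pickle.dump(f,open(f"{n}0.pkl","wb"))
    print(n,f["mtx"],f["k1"],f["view"])
E
```

```text
pics
t 0.0
joint_positions [-1.28392245  0.46946146 -0.04859019  1.53368594  0.02409571  1.14100502
 -0.0823417 ]
qd [ 2.15351720e-03  2.27833331e-04 -1.24182160e-04  8.38879877e-04
  2.71702587e-04 -9.13106564e-05  1.95892401e-03]
tau [-4.72081010e-04 -5.07970977e+01 -8.09911522e-02 -2.36161244e+01
 -6.13478129e-02  3.77393304e-02  1.71084234e-04]
ee_pos [209.42829324 641.05725898 221.48930659]
ee_rot [[ 3.10567118e-01 -5.45315589e-04 -9.50551297e-01]
 [ 9.50549405e-01 -1.89750312e-03  3.10567589e-01]
 [-1.97303140e-03 -9.99998051e-01 -7.09526687e-05]]
force [ 5.08558746e-01 -4.81669710e-04 -2.11035545e-01]
ft_torque [-0.00266548  0.00602402  0.00717278]
opening 1.0010029149068864
top [[487.2552133    0.         317.25750481]
 [  0.         487.2552133  197.47360868]
 [  0.           0.           1.        ]] -0.11291198600875507 [[-3.45232702e-01 -9.38511296e-01  3.30577426e-03  1.77699125e+02]
 [ 8.73529773e-01 -3.20037254e-01  3.66772262e-01 -4.91672243e+02]
 [-3.43161940e-01  1.29509471e-01  9.30304885e-01 -1.50526208e+03]
 [ 0.00000000e+00  0.00000000e+00  0.00000000e+00  1.00000000e+00]]
side [[458.27331604   0.         319.55303258]
 [  0.         458.27331604 189.71789403]
 [  0.           0.           1.        ]] -0.10459799009877194 [[-9.99960832e-01 -4.17642996e-03 -7.80329787e-03  5.24249727e+02]
 [-4.10547429e-03 -5.62195317e-01  8.26994299e-01 -3.58539365e+01]
 [-7.84086129e-03  8.26993944e-01  5.62156151e-01 -1.91605254e+03]
 [ 0.00000000e+00  0.00000000e+00  0.00000000e+00  1.00000000e+00]]
```

View pics/top0.png

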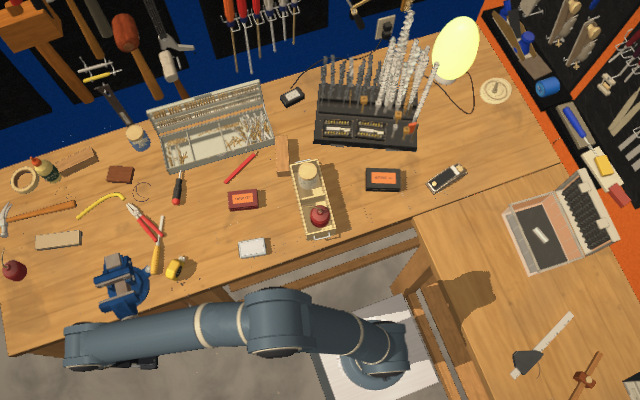

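View pics/side0.png

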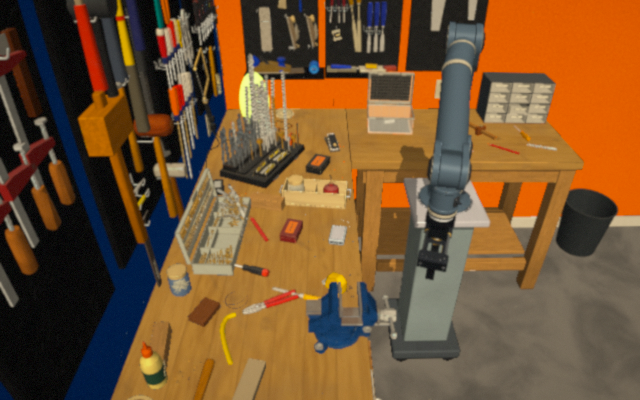

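The top view shows the middle box at (243,200), tin (254,248), tray (315,200) with the red can (320,215) and the jar (308,175). The big box is at (383,180), plane at (446,178) and tape at (176,267). In the side view the arm blocks none of them.

```bash
cat > h.py <<'E'
import numpy as np,cv2,pickle
def ray(f,uv):
    K=f["mtx"];uv=np.atleast_2d(np.asarray(uv,float))
    p=cv2.undistortPoints(uv.reshape(-1,1,2),K,np.array([f["k1"],0,0,0,0.])).reshape(-1,2)
    d=np.c_[p[:,0],-p[:,1],-np.ones(len(p))]
    R=f["view"][:3,:3];t=f["view"][:3,3]
    return -R.T@t, d@R
def onplane(f,uv,z):
    o,d=ray(f,uv); return o+d*((z-o[2])/d[:,2])[:,None]
def proj(f,P):
    P=np.atleast_2d(np.asarray(P,float));c=P@f["view"][:3,:3].T+f["view"][:3,3]
    c=c*[1,-1,-1]
    return cv2.projectPoints(c.reshape(-1,1,3),np.zeros(3),np.zeros(3),f["mtx"],np.array([f["k1"],0,0,0,0.]))[0].reshape(-1,2)
def cloud(f):
    H,W=f["z_map"].shape
    uv=np.stack(np.meshgrid(np.arange(W),np.arange(H)),-1).reshape(-1,2).astype(float)
    o,d=ray(f,uv); P=o+d*f["z_map"].reshape(-1,1)
    P[f["z_map"].reshape(-1)==0]=np.nan
    return P.reshape(H,W,3)
E
python3 - <<'E'
from h import *
for n,(x0,x1,y0,y1) in (("top",(210,470,140,265)),("side",(260,370,120,260))):
    f=pickle.load(open(n+"0.pkl","rb"))
    c=f["image"][y0:y1,x0:x1]; s=3 if n=="top" else 4
    cv2.imwrite(f"pics/{n}0c.png",cv2.resize(c,None,fx=s,fy=s,interpolation=cv2.INTER_NEAREST))
    P=cloud(f)
    for nm,uv in (dict(mid=(243,200),tin=(254,248),jar=(308,175),can=(320,215),big=(383,180)) if n=="top" else dict(mid=(291,230),tin=(338,233),big=(318,163),can=(331,188))).items():
        print(n,nm,P[uv[1],uv[0]].round(1))
E
```

```text
top mid [623.1 230.2  33.9]
top tin [453.7 246.3  17.6]
top jar [ 6.056e+02 -3.000e-01  1.015e+02]
top can [469.5   7.3  71.9]
top big [ 526.3 -246.7   36.7]
side mid [628.8 248.1  34.6]
side tin [455.1 263.1  32. ]
side big [ 531.9 -220.    43. ]
side can [477.1  20.5  68.1]
```

View pics/top0c.png

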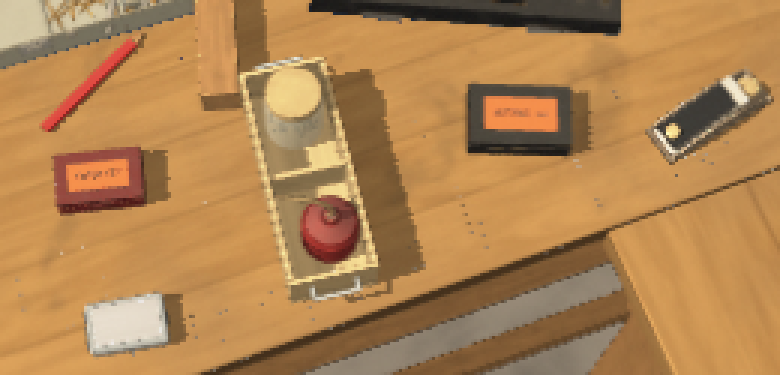

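View pics/side0c.png

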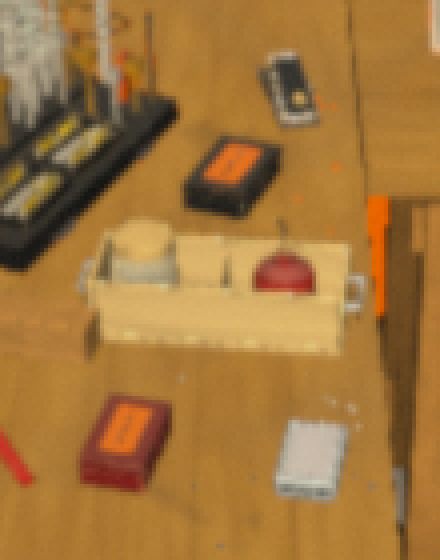

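Run:
```python
from h import *
f=pickle.load(open("top0.pkl","rb")); g=pickle.load(open("side0.pkl","rb"))
tiles=[]
for F,(cx,cy) in ((f,(243,200)),(f,(254,248)),(f,(383,180)),(g,(291,231)),(g,(338,234)),(g,(318,164))):
    c=F["image"][cy-16:cy+16,cx-22:cx+22]; c=cv2.resize(c,None,fx=6,fy=6,interpolation=cv2.INTER_NEAREST)
    c=cv2.convertScaleAbs(c,alpha=1.6)
    for k in range(0,44,4): cv2.putText(c,str(cx-22+k),(k*6,8),0,.25,(255,255,0),1);cv2.line(c,(k*6,10),(k*6,13),(255,255,0))
    for k in range(4,32,4): cv2.putText(c,str(cy-16+k),(0,k*6+3),0,.25,(255,255,0),1)
    tiles.append(c)
cv2.imwrite("pics/z0.png",np.vstack([np.hstack(tiles[:3]),np.hstack(tiles[3:])]))
P=cloud(f)
np.set_printoptions(linewidth=200,suppress=True)
print(P[190:212:2,226:262:3,2].round(0)); print(P[168:192:2,362:404:4,2].round(0)); print(P[238:260:2,236:270:3,2].round())
```

```text
[[ 7.  8. -0. -0. -5. 37. 31. 39. 33. 34. 36.  2.]
 [-8. 22. 37. 33. 30. 32. 42. 35. 33. 30. 32. -3.]
 [ 2. 34. 38. 29. 41. 32. 37. 35. 29. 30. 31. -6.]
 [ 1. 40. 31. 37. 33. 32. 36. 37. 30. 36. 30.  3.]
 [ 0. 36. 27. 34. 34. 31. 28. 34. 39. 33. 35.  2.]
 [-3. 33. 29. 32. 36. 35. 32. 36. 32. 30. 33. -5.]
 [ 1. 39. 32. 34. 35. 32. 35. 31. 37. 38. 32. -5.]
 [-1. 36. nan 31. 41. 34. 32. 34. 35. 32. 38.  6.]
 [ 1. 36. 37. 31. 26. 35. 36. 33. 32. 29. 29.  5.]
 [nan 30. 34. 29. 23. 29. 17. 13. 11. 10. -2. -0.]
 [-1.  3. 13.  8.  4.  5. -3.  2. -0. -6. -1.  5.]]
[[ 1. 34. 33. 34. 30. 38. 49. 36.  7. -6.  4.]
 [ 2. 39. 36. 42. 31. 33. 30. 41. 34. 35.  5.]
 [ 1. 32. 38. 32. 34. 34. 31. 36. 30. 39. -3.]
 [ 1. 34. 32. 32. 35. 39. 36. 34. 35. 40. -2.]
 [ 3. nan 34. 31. 35. 37. 41. 35. 35. 31.  2.]
 [-7. 30. 36. 38. 40. 30. 35. 33. 33. 37.  4.]
 [-1. 36. 38. 33. 37. 29. 33. 35. 31. 36. -4.]
 [-0. 31. 35. 28. 33. 29. 35. 36. 38. 36.  4.]
 [-8. 28. 32. 32. 33. 37. 35. 35. 34. 40.  7.]
 [ 7. 26. 33. 37. 33. 33. 29. 39. 37. 30.  1.]
 [ 5. 32. 26. 30. 35. 34. 30. 32. 27. 35. -1.]
 [ 4.  9. -1.  6.  6. 17. 13. 12. 23. 21. -3.]]
[[ 0.  1.  2. -1.  1. -6. -1. 21. 32. 23. -1.  8.]
 [-1. -4.  5. -4. 19. 30. 20. 25. 27. 31.  1. -2.]
 [ 6. 25. 29. 21. 23. 27. 28. 21. 27. 25.  4.  8.]
 [ 1. 28. 22. 22. 20. 24. 32. 23. 34. 20.  0. -2.]
 [-3. 24. 32. 24. 23. 26. 21. 27. 28. 25. -2.  3.]
 [-4. 16. 20. 27. 21. 24. 18. 30. 24. 22.  9. -3.]
 [-6. 19. 25. 23. 27. 29. 24. 28. 22. 30.  1. -6.]
 [-2. 16. 21. 27. 26. 26. 26. 29. 23. 21. 17.  2.]
 [ 6. 11. 25. 22. 26. 24. 25. 22. 22. 23.  3.  5.]
 [ 1. 16. 26. 21. 22. 21. 18.  2. -2.  2.  7.  4.]
 [-0.  6. 11.  9.  0. -2.  0.  4. -0. nan -0.  1.]]
```

View pics/z0.png

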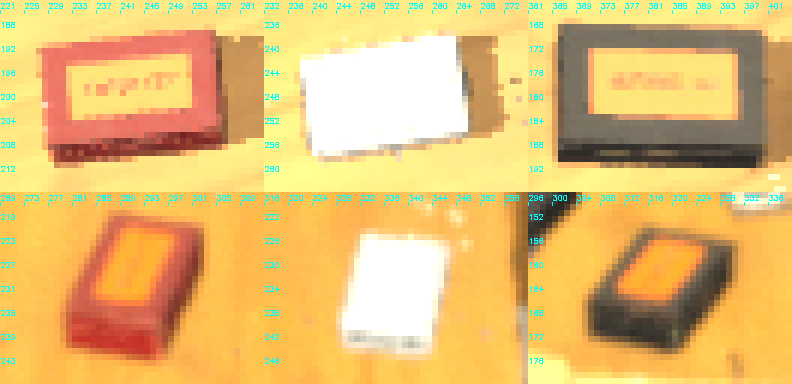

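```bash
cat >> h.py <<'E'
def toprect(f,box,m,h,name=""):
    x0,x1,y0,y1=box
    mm=np.zeros(f["image"].shape[:2],np.uint8); mm[y0:y1,x0:x1]=m[y0:y1,x0:x1]
    mm=cv2.morphologyEx(mm,cv2.MORPH_CLOSE,np.ones((3,3)));
    n,l,s,c=cv2.connectedComponentsWithStats(mm); k=1+np.argmax(s[1:,4]); mm=(l==k).astype(np.uint8)
    cs,_=cv2.findContours(mm,cv2.RETR_EXTERNAL,cv2.CHAIN_APPROX_NONE)
    cv2.drawContours(mm,cs,-1,1,-1)
    vv,uu=np.nonzero(mm); X=onplane(f,np.c_[uu,vv],h)[:,:2].astype(np.float32)
    r=cv2.minAreaRect(X); mean=X.mean(0)
    C=np.cov((X-mean).T); w,V=np.linalg.eigh(C)
    v=V[:,1]; ang=np.degrees(np.arctan2(v[1],v[0]))
    print(name,"npx",len(uu),"rect c",np.round(r[0],1),"size",np.round(r[1],1),"ang",round(r[2],1),"| mean",mean.round(1),"long-axis dir",round(ang%180,1),"size by std",np.round(np.sqrt(12*w),1))
    return mm,r,mean,ang
E
python3 - <<'E'
from h import *
f=pickle.load(open("top0.pkl","rb")); g=pickle.load(open("side0.pkl","rb"))
vis=[]
for F,n in ((f,"top"),(g,"side")):
    im=F["image"].astype(int); hsv=cv2.cvtColor(F["image"],cv2.COLOR_BGR2HSV)
    B=dict(top=dict(mid=(222,254,186,213),tin=(235,266,234,260),big=(364,402,166,194)),side=dict(mid=(278,304,219,246),tin=(328,350,222,246),big=(303,335,152,179)))[n]
    v=F["image"].copy()
    for k,h in (("mid",33),("tin",24),("big",35)):
        x0,x1,y0,y1=B[k]
        if k=="tin": m=(hsv[...,1]<60)&(hsv[...,2]>120)
        elif k=="mid": m=((hsv[...,0]<8)|(hsv[...,0]>170))&(hsv[...,1]>80)
        else: m=(hsv[...,2]<90)&(hsv[...,1]<110)
        sub=hsv[y0:y1,x0:x1,2][m[y0:y1,x0:x1]]
        t,_=cv2.threshold(sub.astype(np.uint8).reshape(-1,1),0,255,cv2.THRESH_OTSU)
        print(n,k,"otsu",t,np.percentile(sub,[2,20,50,80,98]))
        mt=m&(hsv[...,2]>t) if k!="tin" else m
        mm,*_=toprect(F,B[k],mt.astype(np.uint8),h,n+" "+k)
        v[mm>0]=v[mm>0]//2+np.array([127,0,0],np.uint8)
    vis.append(cv2.resize(v[160:270,215:415] if n=="top" else v[145:255,260:460],None,fx=4,fy=4,interpolation=0)[:,:800])
cv2.imwrite("pics/m0.png",np.vstack(vis)[:, :800][:600] if 0 else cv2.resize(np.vstack(vis),None,fx=.68,fy=.68))
E
```

```text
top mid otsu 116.0 [ 75.  102.2 149.  150.  157. ]
top mid npx 424 rect c [626.8 236.9] size [87.7 71.4] ang 76.0 | mean [632.  235.8] long-axis dir 78.0 size by std [61.3 87.5]
top tin otsu 195.0 [136.84 200.2  228.   230.   233.  ]
top tin npx 451 rect c [453.7 254. ] size [88.  62.1] ang 80.5 | mean [455.3 253.5] long-axis dir 79.4 size by std [58.4 87.3]
top big otsu 57.0 [30. 52. 76. 78. 86.]
top big npx 682 rect c [ 528.7 -248. ] size [118.9  85.7] ang 67.0 | mean [ 533.9 -247.6] long-axis dir 70.9 size by std [ 76.5 118.1]
side mid otsu 110.0 [ 83.36 120.6  128.   133.4  144.28]
side mid npx 189 rect c [632.7 248.2] size [121.6  61.5] ang 81.0 | mean [633.6 264.4] long-axis dir 79.1 size by std [ 67.7 118.5]
side tin otsu 175.0 [134.52 167.2  195.   201.   203.48]
side tin npx 277 rect c [457.5 261.6] size [105.7  55.7] ang 80.1 | mean [457.7 263.1] long-axis dir 81.8 size by std [ 55.7 104.7]
side big otsu 58.0 [35.18 42.   51.   67.2  83.  ]
side big npx 56 rect c [ 540.1 -226.3] size [144.9  76.3] ang 76.2 | mean [ 536.2 -217.3] long-axis dir 68.2 size by std [ 88.8 127.6]
```

View pics/m0.png

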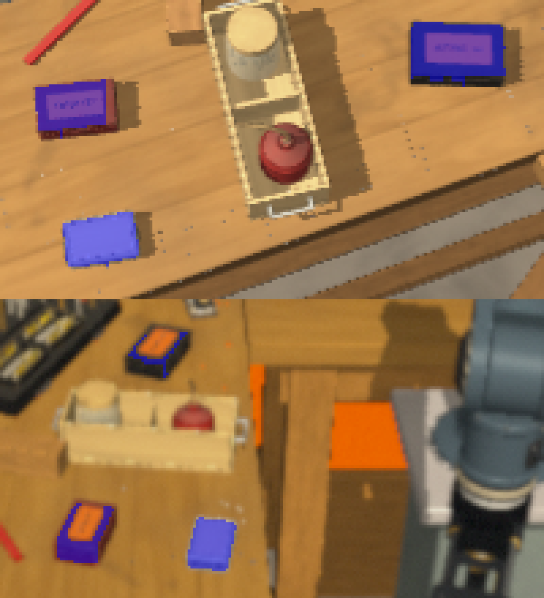

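The clip box cut off the middle box's right edge (it ends near column 258), so I'm redoing it with wider boxes.

```bash
cat > det.py <<'E'
from h import *
def corners(mm,f,h):
    cs,_=cv2.findContours(mm,cv2.RETR_EXTERNAL,cv2.CHAIN_APPROX_NONE)
    X=onplane(f,cs[0].reshape(-1,2),h)[:,:2]; return X
def edgefit(mm,f,h):
    # split contour by rect sides, fit lines per side
    X=corners(mm,f,h); 
    vv,uu=np.nonzero(mm); A=onplane(f,np.c_[uu,vv],h)[:,:2].astype(np.float32)
    m=A.mean(0); w,V=np.linalg.eigh(np.cov((A-m).T)); 
    a=np.arctan2(V[1,1],V[0,1])%np.pi
    for it in range(4):
        e=np.array([np.cos(a),np.sin(a)]); n=np.array([e[1],-e[0]])
        p=np.c_[(X-m)@n,(X-m)@e]; sz=np.percentile(np.abs(p),97,axis=0)
        off={};angs=[]
        for ax in (0,1):
            for sg in (-1,1):
                s=(p[:,ax]*sg>sz[ax]-8)&(np.abs(p[:,1-ax])<sz[1-ax]-8)
                k,b=np.polyfit(p[s,1-ax],p[s,ax],1)
                off[ax,sg]=np.median(p[s,ax]); angs.append(np.degrees(np.arctan(k))*(-1 if ax==0 else 1))
        c=m+n*(off[0,1]+off[0,-1])/2+e*(off[1,1]+off[1,-1])/2
        a+=np.radians((angs[0]+angs[1])/2)
    return c.round(1),np.round([off[0,1]-off[0,-1],off[1,1]-off[1,-1]],1),round(np.degrees(a),1),np.round(angs,1)
E
python3 - <<'E'
from det import *
f=pickle.load(open("top0.pkl","rb"))
hsv=cv2.cvtColor(f["image"],cv2.COLOR_BGR2HSV).astype(int); H,S,V=hsv[...,0],hsv[...,1],hsv[...,2]
print(hsv[197,228:262].tolist()); print(hsv[186:196,375].tolist()); print(hsv[178,396:406].tolist());print(hsv[248,262:272].tolist())
for k,h,b in (("mid",33,(224,262,186,213)),("tin",24,(234,270,234,262)),("big",35,(362,404,164,194))):
    m={"mid":((H<8)|(H>170))&(S>80)&(V>125),"tin":(S<60)&(V>185),"big":(V>60)&(V<95)&(S<110)}[k]
    mm,*_=toprect(f,b,m.astype(np.uint8),h,k)
    print(edgefit(mm,f,h))
E
```

```text
[[7, 147, 154], [4, 147, 149], [4, 146, 150], [3, 141, 147], [10, 172, 225], [12, 175, 245], [12, 176, 245], [12, 174, 243], [11, 164, 230], [12, 173, 243], [12, 176, 243], [11, 151, 183], [11, 160, 221], [11, 165, 216], [11, 166, 209], [11, 149, 170], [11, 172, 241], [12, 157, 182], [11, 172, 237], [11, 155, 181], [11, 171, 238], [11, 168, 220], [12, 173, 244], [12, 175, 245], [11, 177, 240], [4, 144, 147], [4, 146, 150], [4, 148, 150], [4, 147, 142], [7, 144, 87], [16, 144, 126], [16, 145, 127], [17, 145, 128], [16, 145, 130]]
[[21, 55, 74], [17, 50, 71], [18, 40, 32], [17, 108, 73], [15, 54, 38], [16, 137, 119], [16, 153, 209], [16, 150, 207], [16, 152, 208], [16, 152, 210]]
[[21, 53, 82], [20, 50, 76], [17, 53, 77], [20, 51, 75], [17, 105, 97], [16, 138, 118], [16, 143, 123], [16, 145, 120], [16, 143, 118], [16, 144, 113]]
[[18, 30, 226], [20, 25, 222], [24, 25, 208], [21, 27, 132], [18, 133, 107], [17, 143, 123], [16, 143, 123], [16, 142, 124], [16, 144, 124], [16, 144, 138]]
mid npx 465 rect c [631.2 230.5] size [98.1 59.7] ang 76.3 | mean [631.2 230.7] long-axis dir 76.3 size by std [59.8 98. ]
(array([631.1, 231. ]), array([56.4, 95.4]), np.float64(76.4), array([-0.2,  0.2, -3.9,  3.8]))
tin npx 397 rect c [457.2 253.5] size [83.5 54.7] ang 80.8 | mean [457.3 253.2] long-axis dir 80.2 size by std [54. 84.]
(array([457.5, 253.1]), array([50.6, 80.5]), np.float64(80.6), array([-1.6,  1.6, -1.1, -0.6]))
big npx 685 rect c [ 528.7 -247.9] size [119.   85.7] ang 67.0 | mean [ 534.  -247.6] long-axis dir 70.2 size by std [ 76.7 118.6]
(array([ 532.4, -247.7]), array([ 77.2, 114.9]), np.float64(64.2), array([-2.8,  2.8,  3.2,  2.7]))
```

Run:
```python
from det import *
f=pickle.load(open("top0.pkl","rb"));g=pickle.load(open("side0.pkl","rb"))
hsv=cv2.cvtColor(f["image"],cv2.COLOR_BGR2HSV).astype(int); H,S,V=hsv[...,0],hsv[...,1],hsv[...,2]
m=(((V>60)&(V<95)&(S<80))|((H<14)&(V>110)&(S>100)))
m[188:]&=False
for r in range(165,192): print(r,"".join(".#"[int(m[r,c])] for c in range(360,408)),V[r,370],V[r,385],V[r,398])
m=m.astype(np.uint8); m=cv2.morphologyEx(m,cv2.MORPH_OPEN,np.ones((3,3)))
mm,*_=toprect(f,(362,404,164,194),m,35,"big"); print(edgefit(mm,f,35))
ml=((H<14)&(V>170)&(S>130)).astype(np.uint8)
mm,*_=toprect(f,(362,404,164,194),ml,35,"biglabel"); print(edgefit(mm,f,35))
mm,*_=toprect(f,(224,262,186,213),ml,33,"midlabel"); print(edgefit(mm,f,33))
hs=cv2.cvtColor(g["image"],cv2.COLOR_BGR2HSV).astype(int)
ms=((hs[...,0]<12)&(hs[...,2]>150)&(hs[...,1]>150)).astype(np.uint8)
toprect(g,(303,335,152,179),ms,35,"side biglabel");toprect(g,(278,308,215,248),ms,33,"side midlabel")
# bench rect of big box projected
for c,a,s,h in (((529,-248),None,(82,120),35),):
  pass
# tray by colour: light plywood rim
mt=((H>18)&(H<30)&(V>190)&(S<125)).astype(np.uint8)
toprect(f,(285,345,155,243),mt,70,"tray")
```

```text
165 ................................................ 207 210 198
166 ................................................ 204 208 198
167 ................................................ 201 204 192
168 .......###########.............................. 83 114 168
169 .......################################......... 78 77 87
170 ......##################################........ 76 75 77
171 ......##################################........ 76 76 75
172 ......#############################.####........ 85 176 75
173 ......##################################........ 87 244 77
174 .......#################################........ 85 245 77
175 .......#################################........ 86 245 78
176 ......##################################........ 85 218 77
177 .......#################################........ 84 212 75
178 .......#################################........ 84 208 77
179 .......#############################.###........ 86 245 76
180 .......#############################.###........ 84 246 77
181 .......#############################.###........ 73 246 78
182 .......##############
[... 1138 characters left out ...]
31. ] long-axis dir 76.5 size by std [35.1 70.9]
(array([632.1, 231.2]), array([32.3, 68.7]), np.float64(76.5), array([ 0.9, -0.9, -3.9, -3. ]))
side biglabel npx 1 rect c [ 541.8 -288. ] size [0. 0.] ang 0.0 | mean [ 541.8 -288. ] long-axis dir nan size by std [nan nan]
side midlabel npx 131 rect c [630.3 226.5] size [77.8 38.4] ang 76.0 | mean [630.5 226.8] long-axis dir 78.5 size by std [37.9 75.9]
tray npx 1616 rect c [547.8   9. ] size [101.1 263.9] ang 83.3 | mean [522.6  10.9] long-axis dir 172.4 size by std [ 99.4 263.5]h.py:29: RuntimeWarning: Degrees of freedom <= 0 for slice
  C=np.cov((X-mean).T); w,V=np.linalg.eigh(C)
  c *= np.true_divide(1, fact)
  c *= np.true_divide(1, fact)
```

Run:
```python
from det import *
def cross(a,t): # first crossing idx
    for i in range(len(a)-1):
        if (a[i]-t)*(a[i+1]-t)<=0 and a[i]!=a[i+1]: return i+(t-a[i])/(a[i+1]-a[i])
def fit(f,h,pts):
    X=onplane(f,pts,h)[:,:2].astype(np.float32)
    vx,vy,x,y=cv2.fitLine(X,cv2.DIST_HUBER,0,.01,.01).ravel()
    return np.degrees(np.arctan2(vy,vx))%180,np.array([x,y]),np.array([vx,vy])
def go(f,h,name,u0,u1,v0,v1,cu,cv,ch,tt,tb,tl,tr):
    I=ch(f["image"].astype(float))
    T=[(u,v0+cross(I[v0:cv,u],tt)) for u in range(u0,u1) if cross(I[v0:cv,u],tt) is not None]
    print(name)
    B=[(u,cv+cross(I[cv:v1,u],tb)) for u in range(u0,u1) if cross(I[cv:v1,u],tb) is not None]
    L=[];R=[]
    for v in range(*cu):
        a=I[v,:][ch.l:ch.l+12]; c=cross(a,tl); 
        if c is not None: L.append((ch.l+c,v))
        a=I[v,ch.r:ch.r+12]; c=cross(a,tr)
        if c is not None: R.append((ch.r+c,v))
    res=[fit(f,h,x) for x in (T,B,L,R)]
    for r,x in zip(res,(T,B,L,R)): print(round(float(r[0]),1),r[1].round(1),len(x))
    # corners
    def it(a,b):
        s=np.linalg.solve(np.c_[a[2],-b[2]],b[1]-a[1]); return a[1]+a[2]*s[0]
    C=np.array([it(res[i],res[j]) for i in(0,1) for j in (2,3)])
    print("centre",C.mean(0).round(1), "len",np.linalg.norm(C[0]-C[1]).round(1),np.linalg.norm(C[2]-C[3]).round(1),np.linalg.norm(C[0]-C[2]).round(1),np.linalg.norm(C[1]-C[3]).round(1))
f=pickle.load(open("top0.pkl","rb"))
class C:
    def __init__(s,l,r,fn): s.l=l;s.r=r;s.fn=fn
    def __call__(s,I): return s.fn(I)
go(f,35,"big",370,398,163,191,(171,186),171+15,C(362,396,lambda I:I.max(2)),140,55,140,98)
# middle: hue-ish: use R-2*... R channel vs blue ; side darker
go(f,33,"mid",231,256,186,211,(193,204),202,C(222,250,lambda I:I[...,1]),100,45,100,0)
```

```text
big
68.0 [ 569.1 -267.2] 28
69.2 [ 499.8 -239.5] 28
158.0 [ 560.8 -193.1] 15
138.3 [ 517.9 -301.4] 15
centre [ 537.3 -246. ] len 128.9 102.5 76.1 78.4
midTraceback (most recent call last):
  File "<stdin>", line 33, in <module>
  File "<stdin>", line 20, in go
  File "<stdin>", line 6, in fit
  File "h.py", line 9, in onplane
    o,d=ray(f,uv); return o+d*((z-o[2])/d[:,2])[:,None]
        ~~~^^^^^^
  File "h.py", line 4, in ray
    p=cv2.undistortPoints(uv.reshape(-1,1,2),K,np.array([f["k1"],0,0,0,0.])).reshape(-1,2)
      ~~~~~~~~~~~~~~~~~~~^^^^^^^^^^^^^^^^^^^^^^^^^^^^^^^^^^^^^^^^^^^^^^^^^^^
cv2.error: OpenCV(4.12.0) /io/opencv/modules/calib3d/src/undistort.dispatch.cpp:347: error: (-215:Assertion failed) CV_IS_MAT(_src) && CV_IS_MAT(_dst) && (_src->rows == 1 || _src->cols == 1) && (_dst->rows == 1 || _dst->cols == 1) && _src->cols + _src->rows - 1 == _dst->rows + _dst->cols - 1 && (CV_MAT_TYPE(_src->type) == CV_32FC2 || CV_MAT_TYPE(_src->type) == CV_64FC2) && (CV_MAT_TYPE(_dst->type) == CV_32FC2 || CV_MAT_TYPE(_dst->type) == CV_64FC2) in function 'cvUndistortPointsInternal'
```

Estimates as (x, y, direction of the long axis):
- Big box: (535,-250), 68°
- Middle box: (631,231), 76.4°
- Tin: (456.5,253), 80.5°
- Tray: about (548,9), axis -7.6°

Next I work out the first move.

```bash
cat > go.py <<'E'
import sys,numpy as np
from plant import *
from scipy.spatial.transform import Rotation as Ro
def plan(x,y,z,yaw):
    s=sense(); R=s["ee_rot"]; p=s["ee_pos"]
    d=R.T@(np.array([x,y,z])-p)
    cur=np.degrees(np.arctan2(R[1,0],R[0,0]))
    dy=(yaw-cur+180)%360-180
    print("t",round(s["t"],2),"p",p.round(1),"yaw",cur.round(2),"tilt",np.degrees(np.arccos(-R[2,1])).round(2),"f",s["force"].round(1),"open",round(s["opening"],3),"q",s["joint_positions"].round(2))
    print("shift(m) x,y,z",(d/1000).round(4),"turn",round(-np.radians(dy),4))
if __name__=="__main__": plan(*map(float,sys.argv[1:5]))
E
python3 go.py 631 231 150 -13.6
```

```text
t 0.1 p [209.4 641.1 221.6] yaw 71.91 tilt 0.1 f [ 0.3 -0.5  0.2] open 0.999 q [-1.28  0.47 -0.05  1.53  0.02  1.14 -0.08]
shift(m) x,y,z [-0.2588  0.0721 -0.5281] turn 1.4924
```

Emit:
{"fn": "jog_arm", "kwargs": {
  "commands": [
    [[-0.016, 0, -0.033], 0.09, 1],
    [[-0.032, 0, -0.066], 0.19, 1],
    [[-0.048, 0, -0.099], 0.28, 1],
    [[-0.064, 0, -0.132], 0.37, 1],
    [[-0.08, 0, -0.165], 0.46, 1],
    [[-0.097, 0, -0.198], 0.56, 1],
    [[-0.113, 0, -0.231], 0.65, 1],
    [[-0.129, 0, -0.264], 0.75, 1]
  ]
}}

```text
t: 0.77
ee_pos: [421.2, 434.8, 221.6]
ee_rot: [[0.877, -0.001, -0.48], [0.48, -0.002, 0.877], [-0.002, -1.0, -0.001]]
force: [1.1, 0.8, -0.8]
opening: 1.001
```

```bash
python3 go.py 631 231 150 -13.6
```

```text
t 0.77 p [421.2 434.8 221.6] yaw 28.67 tilt 0.13 f [ 1.1  0.8 -0.8] open 1.001 q [-1.01  0.36  0.18  1.72 -0.07  1.08 -0.3 ]
shift(m) x,y,z [ 0.0864  0.0718 -0.2794] turn 0.7378
```

Emit:
{"fn": "jog_arm", "kwargs": {
  "commands": [
    [[0.011, 0, -0.036], 0.095, 1],
    [[0.022, 0, -0.072], 0.19, 1],
    [[0.034, 0.01, -0.108], 0.28, 1],
    [[0.045, 0.022, -0.145], 0.38, 1],
    [[0.056, 0.035, -0.181], 0.47, 1],
    [[0.067, 0.047, -0.217], 0.57, 1],
    [[0.077, 0.06, -0.25], 0.66, 1],
    [[0.0864, 0.072, -0.2795], 0.738, 1]
  ]
}}

```text
t: 1.43
ee_pos: [632.2, 228.4, 148.7]
ee_rot: [[0.971, -0.001, 0.241], [-0.241, -0.003, 0.971], [-0.001, -1.0, -0.003]]
force: [0.1, 0.4, 0.5]
opening: 0.998
```

```bash
python3 go.py 631 231 5 -13.6
python3 - <<'E'
from plant import *
import cv2,pickle
for n in ("top","side"):
    f=grab_frame(n); pickle.dump(f,open(f"{n}1.pkl","wb"))
    c=f["image"][150:270,200:360] if n=="top" else f["image"][150:270,250:410]
    cv2.imwrite(f"pics/{n}1.png",cv2.resize(c,None,fx=4.5,fy=4.5))
E
```

```text
t 1.43 p [632.2 228.4 148.7] yaw -13.94 tilt 0.2 f [0.1 0.4 0.5] open 0.998 q [-0.68  0.55  0.4   1.63 -0.24  1.01 -0.45]
shift(m) x,y,z [-0.0017  0.1437  0.0028] turn -0.0059
```

View pics/side1.png

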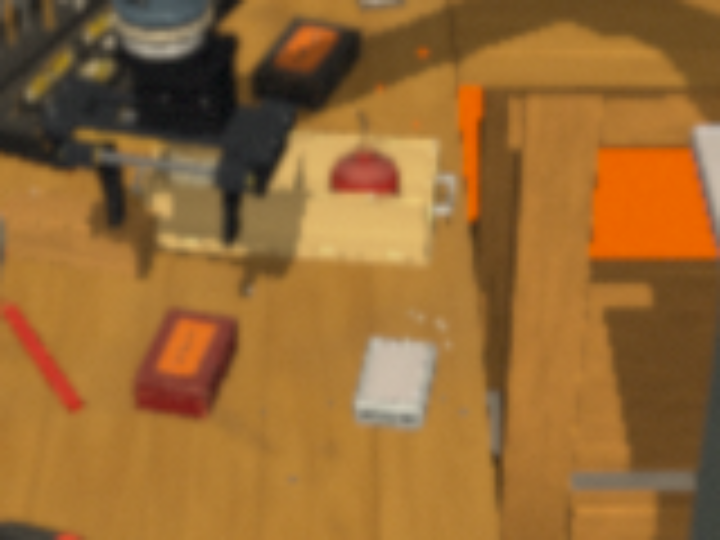

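View pics/top1.png

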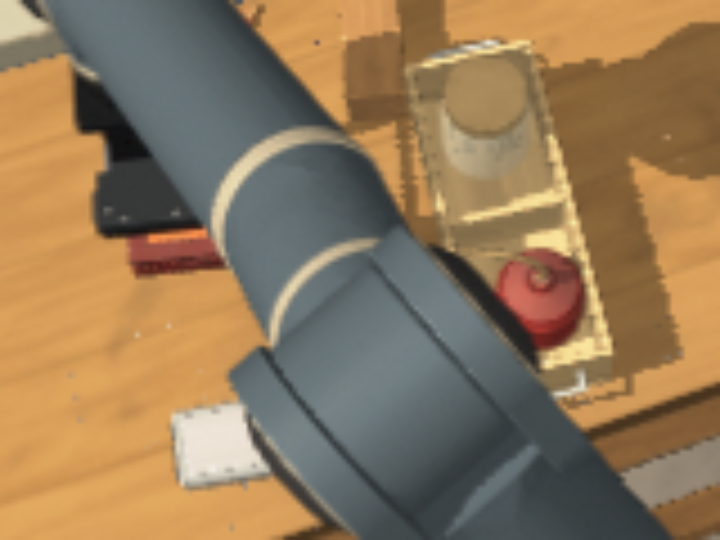

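The gripper is above the middle box. In the side view its fingertips at about (115,225) and (232,240) of the crop straddle the box direction, and nothing is blocked. Descending.

Emit:
{"fn": "jog_arm", "kwargs": {
  "commands": [
    [[-0.0017, 0.02, 0.003], -0.006, 1],
    [[-0.0017, 0.045, 0.003], -0.006, 1],
    [[-0.0017, 0.07, 0.003], -0.006, 1],
    [[-0.0017, 0.095, 0.003], -0.006, 1],
    [[-0.0017, 0.115, 0.003], -0.006, 1],
    [[-0.0017, 0.13, 0.003], -0.006, 1],
    [[-0.0017, 0.138, 0.003], -0.006, 1],
    [[-0.0017, 0.143, 0.003], -0.006, 1]
  ]
}}

```text
t: 2.2
ee_pos: [631.5, 225.6, 3.0]
ee_rot: [[0.971, -0.004, 0.239], [-0.239, -0.009, 0.971], [-0.002, -1.0, -0.01]]
force: [0.0, 0.2, 0.5]
opening: 0.999
```

```bash
python3 go.py 631 231 5 -13.6
python3 - <<'E'
from plant import *
import cv2,pickle
for n in ("side",):
    f=grab_frame(n); pickle.dump(f,open(f"{n}1.pkl","wb"))
    c=f["image"][180:260,250:370]
    cv2.imwrite(f"pics/{n}2.png",cv2.resize(c,None,fx=6,fy=6))
E
```

```text
t 2.2 p [631.5 225.6   3. ] yaw -13.83 tilt 0.56 f [0.  0.2 0.5] open 0.999 q [-0.64  0.72  0.33  1.72 -0.31  0.76 -0.4 ]
shift(m) x,y,z [-0.0017 -0.002   0.0051] turn -0.004
```

View pics/side2.png

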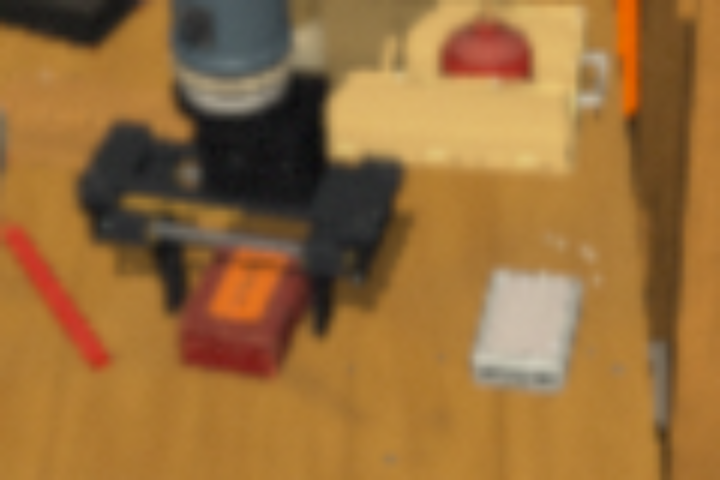

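The fingers straddle the box, at about (170,290) and (320,310) in the crop. I'll correct the 5 mm lag and then close.

Emit:
{"fn": "jog_arm", "kwargs": {
  "commands": [
    [[-0.0015, -0.002, 0.006], 0, 1],
    [[-0.0015, -0.002, 0.006], 0, 1],
    [[-0.0015, -0.002, 0.006], 0, 1],
    [[-0.0015, -0.002, 0.006], 0, 0.3],
    [[-0.0015, -0.002, 0.006], 0, 0],
    [[-0.0015, -0.002, 0.006], 0, 0],
    [[-0.0015, -0.002, 0.006], 0, 0],
    [[-0.0015, -0.002, 0.006], 0, 0]
  ],
  "newtons": 35
}}

```text
t: 2.92
ee_pos: [631.4, 231.6, 5.0]
ee_rot: [[0.971, -0.004, 0.239], [-0.239, -0.009, 0.971], [-0.002, -1.0, -0.01]]
force: [1.6, -1.2, 4.3]
opening: 0.708
```

```bash
python3 go.py 631 231 5 -13.6
```

```text
t 2.92 p [631.4 231.6   5. ] yaw -13.85 tilt 0.57 f [ 1.6 -1.2  4.3] open 0.708 q [-0.64  0.72  0.33  1.71 -0.31  0.77 -0.41]
shift(m) x,y,z [-0.0002 -0.     -0.0007] turn -0.0043
```

Opening 0.708 is about 62 mm, so it is on the walls. Lifting.

Emit:
{"fn": "jog_arm", "kwargs": {
  "commands": [
    [[0, -0.005, 0], 0, 0],
    [[0, -0.02, 0], 0, 0],
    [[0, -0.05, 0], 0, 0],
    [[0, -0.085, 0], 0, 0],
    [[0, -0.12, 0], 0, 0],
    [[0, -0.155, 0], 0, 0],
    [[0, -0.19, 0], 0, 0],
    [[0, -0.22, 0], 0, 0]
  ]
}}

```text
t: 3.58
ee_pos: [632.4, 233.3, 228.8]
ee_rot: [[0.971, -0.002, 0.24], [-0.24, -0.008, 0.971], [0.0, -1.0, -0.008]]
force: [0.3, 0.4, -2.5]
opening: 0.707
```

```bash
python3 go.py 535 -250 225 -21.8;python3 - <<'E'
from plant import *
import cv2,pickle
for n in ("side",):
    f=grab_frame(n); pickle.dump(f,open(f"{n}1.pkl","wb"))
    c=f["image"][100:260,230:390]
    cv2.imwrite(f"pics/{n}3.png",cv2.resize(c,None,fx=4,fy=4))
E
```

```text
t 3.58 p [632.4 233.3 228.8] yaw -13.88 tilt 0.47 f [ 0.3  0.4 -2.5] open 0.707 q [-0.71  0.48  0.42  1.55 -0.2   1.16 -0.49]
shift(m) x,y,z [ 0.0213  0.0078 -0.4925] turn 0.1383
```

View pics/side3.png

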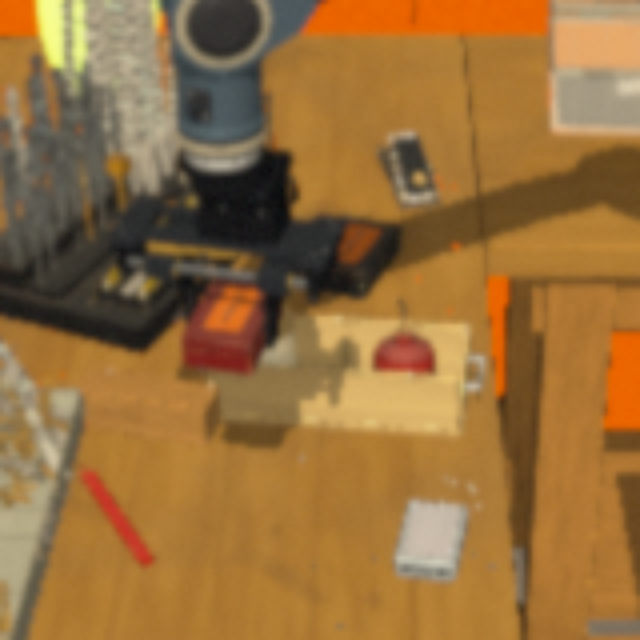

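The box hangs level in the gripper at crop (225,330). Checking clearance to the bit stand before I cross.

Run:
```python
from h import *
P=cloud(pickle.load(open("top0.pkl","rb"))).reshape(-1,3)
for zlo in (40,100,150,200,300):
    for y0 in range(-400,300,100):
        m=(P[:,2]>zlo)&(P[:,1]>y0)&(P[:,1]<y0+100)&(P[:,0]>400)
        if m.sum()>5: print(zlo,y0,"min x",np.percentile(P[m,0],2).round(),end="; ")
    print()
```

```text
40 -400 min x 660.0; 40 -300 min x 575.0; 40 -200 min x 736.0; 40 -100 min x 438.0; 40 0 min x 419.0; 40 100 min x 833.0; 40 200 min x 930.0; 
100 -400 min x 697.0; 100 -300 min x 806.0; 100 -200 min x 880.0; 100 -100 min x 644.0; 100 0 min x 626.0; 100 100 min x 961.0; 100 200 min x 965.0; 
150 -400 min x 762.0; 150 -300 min x 840.0; 150 -200 min x 881.0; 150 -100 min x 1015.0; 150 0 min x 963.0; 150 100 min x 965.0; 150 200 min x 968.0; 
200 -400 min x 763.0; 200 -300 min x 859.0; 200 -200 min x 924.0; 200 -100 min x 1015.0; 200 0 min x 1015.0; 200 100 min x 1028.0; 200 200 min x 1025.0; 
300 -400 min x 769.0; 300 -300 min x 1035.0; 300 -200 min x 1018.0; 300 -100 min x 1013.0; 300 0 min x 1014.0; 300 100 min x 1028.0; 300 200 min x 1025.0;
```

Emit:
{"fn": "jog_arm", "kwargs": {
  "commands": [
    [[0.001, 0, -0.015], 0.009, 0],
    [[0.002, 0, -0.042], 0.018, 0],
    [[0.003, 0, -0.072], 0.026, 0],
    [[0.004, 0, -0.102], 0.035, 0],
    [[0.005, 0, -0.132], 0.043, 0],
    [[0.007, 0, -0.162], 0.052, 0],
    [[0.009, 0, -0.192], 0.06, 0],
    [[0.01, 0, -0.222], 0.069, 0]
  ]
}}

```text
t: 4.3
ee_pos: [590.6, 13.7, 235.6]
ee_rot: [[0.951, 0.007, 0.308], [-0.308, -0.004, 0.951], [0.008, -1.0, -0.001]]
force: [-0.4, -0.3, -2.9]
opening: 0.71
```

```bash
python3 go.py 535 -250 225 -21.8
```

```text
t 4.3 p [590.6  13.7 235.6] yaw -17.94 tilt 0.45 f [-0.4 -0.3 -2.9] open 0.71 q [-0.49  0.34  0.5   1.75 -0.18  1.09 -0.24]
shift(m) x,y,z [ 0.0282  0.0112 -0.268 ] turn 0.0674
```

Emit:
{"fn": "jog_arm", "kwargs": {
  "commands": [
    [[0.004, 0, -0.035], 0.009, 0],
    [[0.008, 0, -0.072], 0.018, 0],
    [[0.012, 0, -0.11], 0.027, 0],
    [[0.016, 0.001, -0.15], 0.036, 0],
    [[0.02, 0.002, -0.188], 0.045, 0],
    [[0.024, 0.004, -0.222], 0.055, 0],
    [[0.027, 0.006, -0.25], 0.063, 0],
    [[0.0285, 0.01, -0.268], 0.0675, 0]
  ]
}}

```text
t: 4.97
ee_pos: [532.2, -255.1, 226.6]
ee_rot: [[0.926, 0.006, 0.378], [-0.378, -0.005, 0.926], [0.008, -1.0, -0.003]]
force: [0.2, 0.5, -2.4]
opening: 0.711
```

```bash
python3 go.py 535 -250 110 -21.8
```

```text
t 4.97 p [ 532.2 -255.1  226.6] yaw -22.18 tilt 0.48 f [ 0.2  0.5 -2.4] open 0.711 q [-0.09  0.36  0.61  1.77 -0.23  1.08  0.21]
shift(m) x,y,z [-0.0003  0.1166  0.0061] turn -0.0067
```

Lower to about 50 mm above the lid, then settle and look.

Emit:
{"fn": "jog_arm", "kwargs": {
  "commands": [
    [[0, 0.02, 0.006], -0.007, 0],
    [[0, 0.045, 0.006], -0.007, 0],
    [[0, 0.07, 0.006], -0.007, 0],
    [[0, 0.09, 0.006], -0.007, 0],
    [[0, 0.105, 0.006], -0.007, 0],
    [[0, 0.114, 0.006], -0.007, 0],
    [[0, 0.1165, 0.006], -0.007, 0],
    [[0, 0.1165, 0.006], -0.007, 0]
  ]
}}

```text
t: 5.63
ee_pos: [534.4, -250.4, 109.8]
ee_rot: [[0.928, 0.005, 0.372], [-0.372, -0.005, 0.928], [0.007, -1.0, -0.003]]
force: [-0.3, 1.3, -1.7]
opening: 0.711
```

```bash
python3 go.py 535 -250 39 -21.8
python3 - <<'E'
from plant import *
import cv2,pickle
o=[]
for n in ("top","side",):
    f=grab_frame(n); pickle.dump(f,open(f"{n}4.pkl","wb"))
    c=f["image"][100:240,300:480] if n=="top" else f["image"][60:200,230:410]
    o.append(cv2.resize(c,None,fx=4,fy=4)[:, :])
    cv2.imwrite(f"pics/{n}4.png",o[-1])
E
```

```text
t 5.63 p [ 534.4 -250.4  109.8] yaw -21.82 tilt 0.42 f [-0.3  1.3 -1.7] open 0.711 q [-0.04  0.49  0.54  1.88 -0.33  0.85  0.29]
shift(m) x,y,z [-0.0001  0.0708  0.0008] turn -0.0003
```

View pics/side4.png

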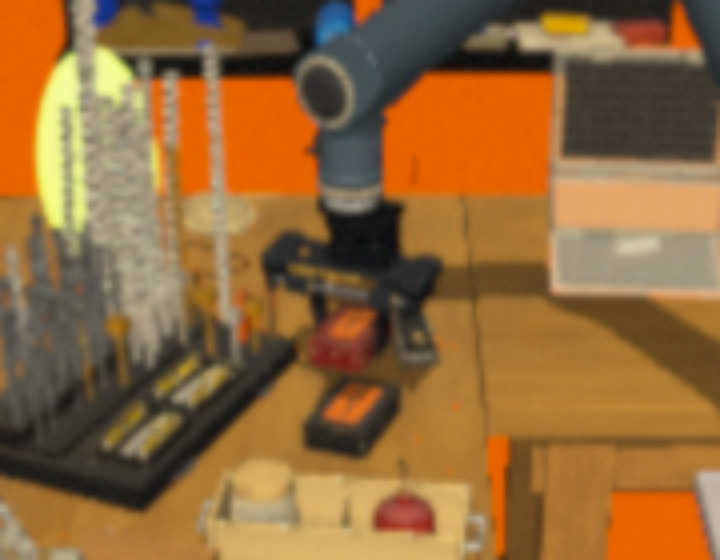

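View pics/top4.png

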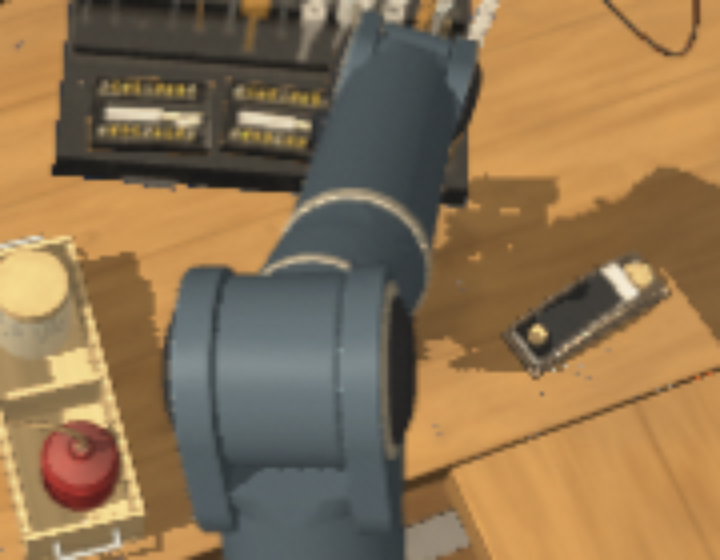

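The middle box hangs over the big box in line with it (side crop (345,335) over (350,415)). Everything else is undisturbed. Lowering.

Emit:
{"fn": "jog_arm", "kwargs": {
  "commands": [
    [[0.0005, 0.012, 0.001], 0, 0],
    [[0.0005, 0.027, 0.001], 0, 0],
    [[0.0005, 0.042, 0.001], 0, 0],
    [[0.0005, 0.053, 0.001], 0, 0],
    [[0.0005, 0.06, 0.001], 0, 0],
    [[0.0005, 0.064, 0.001], 0, 0],
    [[0.0005, 0.066, 0.001], 0, 0],
    [[0.0005, 0.066, 0.001], 0, 0]
  ]
}}

```text
t: 6.4
ee_pos: [537.1, -250.5, 45.1]
ee_rot: [[0.928, 0.008, 0.371], [-0.371, -0.006, 0.928], [0.01, -1.0, -0.003]]
force: [-0.4, 0.1, -2.2]
opening: 0.712
```

```bash
python3 go.py 535 -250 39 -21.8
python3 - <<'E'
from plant import *
import cv2,pickle
for n in ("side",):
    f=grab_frame(n); pickle.dump(f,open(f"{n}5.pkl","wb"))
    c=f["image"][120:190,280:370]
    cv2.imwrite(f"pics/{n}5.png",cv2.resize(c,None,fx=7,fy=7))
E
```

```text
t 6.4 p [ 537.1 -250.5   45.1] yaw -21.81 tilt 0.58 f [-0.4  0.1 -2.2] open 0.712 q [ 0.01  0.58  0.49  1.92 -0.39  0.73  0.34]
shift(m) x,y,z [-0.0022  0.006  -0.0003] turn -0.0001
```

View pics/side5.png

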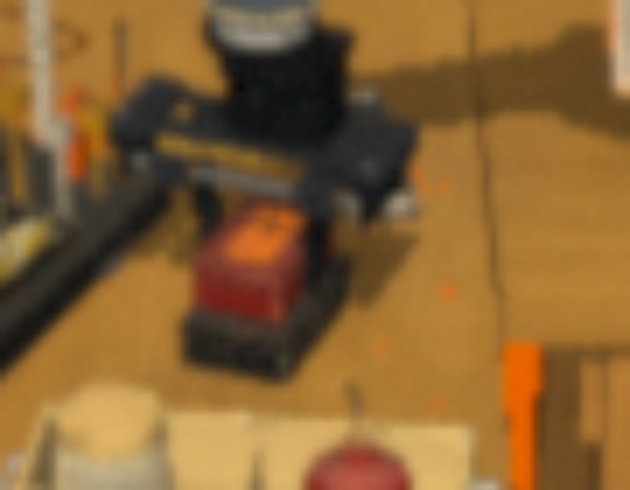

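The middle box sits squarely over the big box with about a 5 mm gap, as seen in the crop at (250,260) over (265,330). I'll lower the rest and watch the force.

Emit:
{"fn": "jog_arm", "kwargs": {
  "commands": [
    [[-0.002, 0.001, 0], 0, 0],
    [[-0.002, 0.002, 0], 0, 0],
    [[-0.002, 0.003, 0], 0, 0],
    [[-0.002, 0.0035, 0], 0, 0],
    [[-0.002, 0.004, 0], 0, 0],
    [[-0.002, 0.0045, 0], 0, 0],
    [[-0.002, 0.005, 0], 0, 0],
    [[-0.002, 0.005, 0], 0, 0]
  ]
}}

```text
t: 7.12
ee_pos: [535.5, -249.9, 40.4]
ee_rot: [[0.928, 0.008, 0.371], [-0.371, -0.006, 0.928], [0.01, -1.0, -0.003]]
force: [0.0, 0.1, -1.5]
opening: 0.709
```

```bash
python3 go.py 535 -250 39 -21.8
```

```text
t 7.12 p [ 535.5 -249.9   40.4] yaw -21.8 tilt 0.61 f [ 0.   0.1 -1.5] open 0.709 q [ 0.01  0.59  0.48  1.92 -0.4   0.72  0.34]
shift(m) x,y,z [-0.0005  0.0014 -0.0003] turn 0.0
```

Emit:
{"fn": "jog_arm", "kwargs": {
  "commands": [
    [[0, 0.0005, 0], 0, 0],
    [[0, 0.001, 0], 0, 0],
    [[0, 0.001, 0], 0, 0],
    [[0, 0.0015, 0], 0, 0],
    [[0, 0.0015, 0], 0, 0],
    [[0, 0.002, 0], 0, 0],
    [[0, 0.002, 0], 0, 0],
    [[0, 0.002, 0], 0, 0]
  ]
}}

```text
t: 7.78
ee_pos: [535.6, -249.9, 40.0]
ee_rot: [[0.929, 0.009, 0.371], [-0.371, -0.005, 0.929], [0.01, -1.0, -0.002]]
force: [-2.8, 2.9, 11.1]
opening: 0.713
```

```bash
python3 go.py 535 -250 39 -21.8
```

```text
t 7.78 p [ 535.6 -249.9   40. ] yaw -21.79 tilt 0.59 f [-2.8  2.9 11.1] open 0.713 q [ 0.01  0.59  0.48  1.92 -0.4   0.72  0.34]
shift(m) x,y,z [-0.0006  0.001  -0.0004] turn 0.0002
```

Contact: the upward force is 11 N. Releasing with the arm still.

Emit:
{"fn": "jog_arm", "kwargs": {
  "commands": [
    [[0, 0, 0], 0, 0.75],
    [[0, 0, 0], 0, 0.8],
    [[0, 0, 0], 0, 0.87],
    [[0, 0, 0], 0, 0.95],
    [[0, 0, 0], 0, 1],
    [[0, 0, 0], 0, 1],
    [[0, 0, 0], 0, 1],
    [[0, 0, 0], 0, 1]
  ]
}}

```text
t: 8.45
ee_pos: [535.6, -249.9, 39.9]
ee_rot: [[0.929, 0.009, 0.371], [-0.371, -0.005, 0.929], [0.01, -1.0, -0.002]]
force: [-0.7, 0.2, -0.4]
opening: 0.993
```

```bash
python3 go.py 535 -250 39 -21.8
```

```text
t 8.45 p [ 535.6 -249.9   39.9] yaw -21.79 tilt 0.58 f [-0.7  0.2 -0.4] open 0.993 q [ 0.01  0.59  0.48  1.92 -0.4   0.72  0.34]
shift(m) x,y,z [-0.0005  0.0009 -0.0003] turn 0.0002
```

Emit:
{"fn": "jog_arm", "kwargs": {
  "commands": [
    [[0, -0.005, 0], 0, 1],
    [[0, -0.015, 0], 0, 1],
    [[0, -0.03, 0], 0, 1],
    [[0, -0.055, 0], 0, 1],
    [[0, -0.085, 0], 0, 1],
    [[0, -0.12, 0], 0, 1],
    [[0, -0.155, 0], 0, 1],
    [[0, -0.185, 0], 0, 1]
  ]
}}

```text
t: 9.12
ee_pos: [534.1, -249.4, 228.3]
ee_rot: [[0.928, 0.011, 0.372], [-0.372, -0.006, 0.928], [0.013, -1.0, -0.002]]
force: [0.9, 0.6, -0.5]
opening: 1.001
```

```bash
python3 go.py 456.5 253.3 225 -9.5
python3 - <<'E'
from plant import *
import cv2,pickle
for n in ("side",):
    f=grab_frame(n); pickle.dump(f,open(f"{n}6.pkl","wb"))
    c=f["image"][120:260,280:370]
    cv2.imwrite(f"pics/{n}6.png",cv2.resize(c,None,fx=4,fy=4))
E
```

```text
t 9.12 p [ 534.1 -249.4  228.3] yaw -21.83 tilt 0.72 f [ 0.9  0.6 -0.5] open 1.001 q [-0.1   0.35  0.61  1.77 -0.23  1.07  0.2 ]
shift(m) x,y,z [-0.2589 -0.0007  0.4378] turn -0.2151
```

View pics/side6.png

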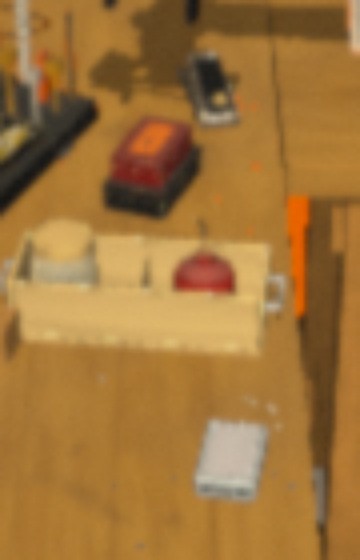

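The stack is clean (side crop (150,165)). Moving to the tin.

Emit:
{"fn": "jog_arm", "kwargs": {
  "commands": [
    [[-0.015, 0, 0.025], -0.013, 1],
    [[-0.033, 0, 0.056], -0.027, 1],
    [[-0.051, 0, 0.086], -0.04, 1],
    [[-0.069, 0, 0.116], -0.054, 1],
    [[-0.087, 0, 0.147], -0.068, 1],
    [[-0.105, 0, 0.177], -0.081, 1],
    [[-0.123, 0, 0.208], -0.094, 1],
    [[-0.141, 0, 0.238], -0.108, 1]
  ]
}}

```text
t: 9.83
ee_pos: [494.2, 23.6, 231.7]
ee_rot: [[0.963, 0.023, 0.27], [-0.269, -0.008, 0.963], [0.024, -1.0, -0.002]]
force: [0.9, 0.3, 0.4]
opening: 1.001
```

```bash
python3 go.py 456.5 253.3 170 -9.5
```

```text
t 9.83 p [494.2  23.6 231.7] yaw -15.63 tilt 1.38 f [0.9 0.3 0.4] open 1.001 q [-0.56  0.15  0.48  1.98 -0.07  1.01 -0.33]
shift(m) x,y,z [-0.0997  0.0589  0.2111] turn -0.107
```

Emit:
{"fn": "jog_arm", "kwargs": {
  "commands": [
    [[-0.016, 0, 0.034], -0.017, 1],
    [[-0.032, 0, 0.068], -0.034, 1],
    [[-0.048, 0.001, 0.102], -0.05, 1],
    [[-0.064, 0.01, 0.136], -0.066, 1],
    [[-0.08, 0.025, 0.165], -0.08, 1],
    [[-0.09, 0.04, 0.19], -0.093, 1],
    [[-0.098, 0.052, 0.206], -0.105, 1],
    [[-0.0997, 0.059, 0.211], -0.107, 1]
  ]
}}

```text
t: 10.5
ee_pos: [455.0, 255.9, 168.8]
ee_rot: [[0.987, 0.021, 0.16], [-0.16, -0.008, 0.987], [0.022, -1.0, -0.005]]
force: [0.3, 0.7, 0.6]
opening: 0.997
```

```bash
python3 go.py 456.5 253.3 5 -9.5;  python3 - <<'E'
from plant import *
import cv2,pickle
for n in ("top","side",):
    f=grab_frame(n); pickle.dump(f,open(f"{n}7.pkl","wb"))
    c=f["image"][150:270,200:420] if n=="top" else f["image"][120:260,280:370]
    cv2.imwrite(f"pics/{n}7.png",cv2.resize(c,None,fx=3.6,fy=3.6))
E
```

```text
t 10.5 p [455.  255.9 168.8] yaw -9.21 tilt 1.3 f [0.3 0.7 0.6] open 0.997 q [-0.85  0.27  0.3   1.98 -0.08  0.89 -0.68]
shift(m) x,y,z [-0.0017  0.1638 -0.0016] turn 0.005
```

View pics/top7.png

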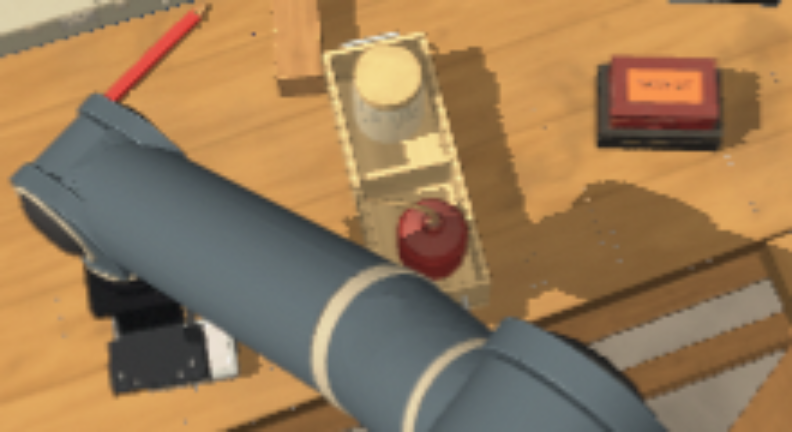

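View pics/side7.png

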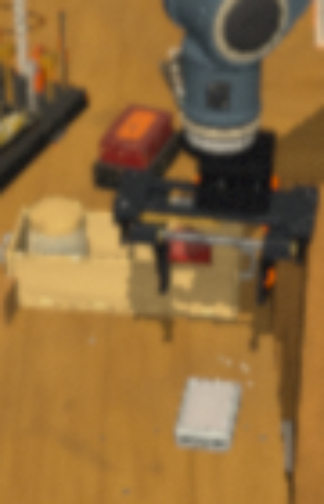

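The stack is visible in the top view at crop (660,100). I'll measure the released middle box and compare it with the big box.

Run:
```python
from det import *
f=pickle.load(open("top7.pkl","rb"))
hsv=cv2.cvtColor(f["image"],cv2.COLOR_BGR2HSV).astype(int); H,S,V=hsv[...,0],hsv[...,1],hsv[...,2]
print(hsv[168:190,385].tolist())
m=((H<9)|(H>170))&(S>80)&(V>125)|((H<14)&(V>170)&(S>130))
b=(362,404,158,192)
mm,*_=toprect(f,b,m.astype(np.uint8),68,"mid on stack"); print(edgefit(mm,f,68))
mm,*_=toprect(f,b,((H<14)&(V>170)&(S>130)).astype(np.uint8),68,"label")
for r in range(162,194): print(r,"".join("#" if mm[r,c] else ("m" if m[r,c] else ("k" if V[r,c]<95 else ".")) for c in range(360,408)))
# predicted lid outline of big for (535.2,-249.9)@68
a=np.radians(68);e=np.array([np.cos(a),np.sin(a)]);n=np.array([e[1],-e[0]])
for c in ((535.2,-249.9),):
  q=[np.r_[np.array(c)+sx*37.5*n+sy*60*e,35] for sx,sy in((1,1),(1,-1),(-1,-1),(-1,1))]
  print(proj(f,q).round(1))
```

```text
[[4, 146, 154], [10, 162, 206], [12, 175, 248], [12, 173, 248], [12, 166, 239], [11, 144, 173], [11, 168, 228], [12, 172, 247], [12, 175, 248], [12, 172, 247], [9, 155, 198], [3, 146, 157], [3, 146, 155], [4, 147, 153], [4, 146, 112], [4, 138, 118], [2, 177, 91], [1, 163, 78], [18, 56, 78], [19, 48, 75], [10, 44, 35], [17, 77, 63]]
mid on stack npx 479 rect c [ 533.  -249.3] size [96.5 68.1] ang 67.5 | mean [ 536.1 -250. ] long-axis dir 68.5 size by std [ 62.1 100.6]
(array([ 536.3, -250.4]), array([57.3, 95.9]), np.float64(67.7), array([-0.5,  0.5, -1.5, -0.2]))
label npx 207 rect c [ 535.8 -251.7] size [72.7 33.7] ang 70.0 | mean [ 536.  -251.9] long-axis dir 67.2 size by std [35.9 72.9]
162 ................................................
163 ................................................
164 ................................................
165 ..........mmmmmm................................
166 ..........mmmmmmmmmmmmmmmmmmmmmmmmmmmm..........
167 ..........mmmmmmmmmmmmmmmmmmmmmmmmmmmmm.........
168 .......kk.mmmmmmmmmmmmmmmmmmmmmmmmmmmm..........
169 ......kkk.mmmm############
[... 655 characters left out ...]
...
182 ......kkkkkkkkkkkkkkk..........mmmmmmmm.k.......
183 ......kkk.m........................kkkkkk.......
184 ......kkk...kkkkkkkkkk.kkkkkkkkkkkkkkkkkk.......
185 ......kkk..kkkkkkkkk....kkkkkkkkkkkkkkkkk.......
186 ......kkkkkkkkkkkkkkkkkkkkkkkkkkkkkkkkkkk.......
187 ......kkkkkkkkkkkkkkkkkkkkkkkkkkkkkkkkkkk.......
188 ......kkkkkkkkkkkkkkkkkkkkkkkkkkkkkkkkkkk.......
189 ......kkkkkkkkkkkkkkkkkkkkkkkkkkkkkkkkkkk.......
190 ......kkkkkkkkkkkkkkkkkkkkkkkkkkkkkkkkkk........
191 .....................kkkkkkkkkkkkkkkkkkk........
192 ................................................
193 ................................................
[[365.5 167.4]
 [399.6 168.5]
 [400.3 188.2]
 [365.6 187.1]]
```

The middle box reads (536,-250) at 68°, within 1 mm of the big box's centre. Descending on the tin.

Emit:
{"fn": "jog_arm", "kwargs": {
  "commands": [
    [[-0.0015, 0.02, -0.002], 0.005, 1],
    [[-0.0015, 0.045, -0.002], 0.005, 1],
    [[-0.0015, 0.07, -0.002], 0.005, 1],
    [[-0.0015, 0.1, -0.001], 0.005, 1],
    [[-0.0015, 0.125, -0.001], 0.005, 1],
    [[-0.0015, 0.14, 0], 0.005, 1],
    [[-0.0015, 0.148, 0], 0.005, 1],
    [[-0.0015, 0.15, 0], 0.005, 1]
  ]
}}

```text
t: 11.27
ee_pos: [458.2, 249.1, 18.5]
ee_rot: [[0.985, 0.02, 0.173], [-0.172, -0.012, 0.985], [0.022, -1.0, -0.009]]
force: [0.8, -0.4, 0.1]
opening: 0.998
```

```bash
python3 go.py 456.5 253.3 3 -9.5;  python3 - <<'E'
from plant import *
import cv2,pickle
for n in ("side",):
    f=grab_frame(n); pickle.dump(f,open(f"{n}8.pkl","wb"))
    c=f["image"][180:260,290:390]
    cv2.imwrite(f"pics/{n}8.png",cv2.resize(c,None,fx=7,fy=7))
E
```

```text
t 11.27 p [458.2 249.1  18.5] yaw -9.92 tilt 1.36 f [ 0.8 -0.4  0.1] open 0.998 q [-0.78  0.5   0.24  2.09 -0.18  0.56 -0.59]
shift(m) x,y,z [-0.0028  0.0154  0.0039] turn -0.0074
```

View pics/side8.png

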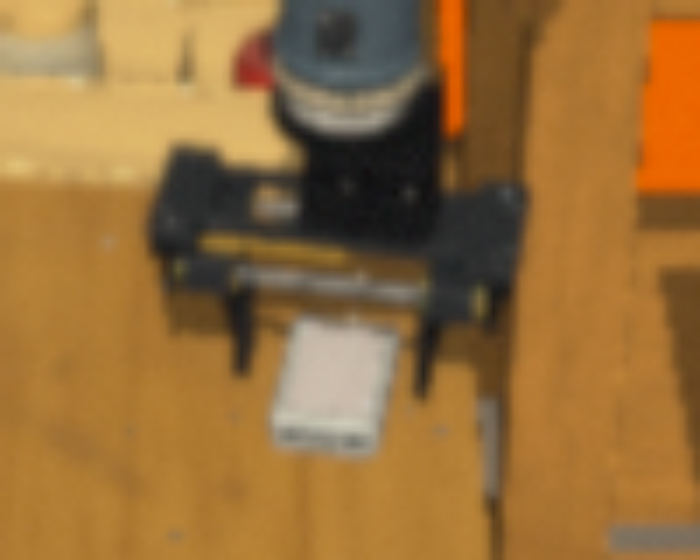

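The fingers are both sides of the tin, tips at crop (240,370) and (422,392), tin centre (335,385). Final descent, then close.

Emit:
{"fn": "jog_arm", "kwargs": {
  "commands": [
    [[-0.003, 0.006, 0.003], -0.007, 1],
    [[-0.003, 0.012, 0.004], -0.007, 1],
    [[-0.003, 0.0155, 0.0045], -0.007, 1],
    [[-0.003, 0.0155, 0.0045], -0.007, 1],
    [[-0.003, 0.0155, 0.0045], -0.007, 1],
    [[-0.003, 0.0155, 0.0045], -0.007, 0.8],
    [[-0.003, 0.0155, 0.0045], -0.007, 0.8],
    [[-0.003, 0.0155, 0.0045], -0.007, 0.8]
  ],
  "newtons": 25
}}

```text
t: 11.98
ee_pos: [456.8, 254.6, 3.6]
ee_rot: [[0.986, 0.022, 0.165], [-0.165, -0.011, 0.986], [0.023, -1.0, -0.007]]
force: [-0.1, -0.4, 0.3]
opening: 0.855
```

```bash
python3 go.py 456.5 253.3 3 -9.5
```

```text
t 11.98 p [456.8 254.6   3.6] yaw -9.5 tilt 1.39 f [-0.1 -0.4  0.3] open 0.855 q [-0.78  0.53  0.23  2.09 -0.18  0.53 -0.59]
shift(m) x,y,z [-0.0001  0.0007 -0.0013] turn 0.0001
```

Emit:
{"fn": "jog_arm", "kwargs": {
  "commands": [
    [[0, 0, -0.001], 0, 0.6],
    [[0, 0, -0.001], 0, 0.4],
    [[0, 0, -0.001], 0, 0],
    [[0, 0, -0.001], 0, 0],
    [[0, 0, -0.001], 0, 0],
    [[0, 0, -0.001], 0, 0],
    [[0, 0, -0.001], 0, 0],
    [[0, 0, -0.001], 0, 0]
  ]
}}

```text
t: 12.65
ee_pos: [456.7, 253.5, 3.7]
ee_rot: [[0.986, 0.022, 0.165], [-0.165, -0.011, 0.986], [0.023, -1.0, -0.008]]
force: [-0.8, -1.1, 3.3]
opening: 0.661
```

```bash
python3 go.py 456.5 253.3 3 -9.5
```

```text
t 12.65 p [456.7 253.5   3.7] yaw -9.5 tilt 1.39 f [-0.8 -1.1  3.3] open 0.661 q [-0.78  0.53  0.23  2.09 -0.18  0.53 -0.59]
shift(m) x,y,z [-0.0001  0.0007 -0.0002] turn -0.0
```

Gripped at about 57.5 mm. Lifting.

Emit:
{"fn": "jog_arm", "kwargs": {
  "commands": [
    [[0, -0.004, 0], 0, 0],
    [[0, -0.018, 0], 0, 0],
    [[0, -0.045, 0], 0, 0],
    [[0, -0.08, 0], 0, 0],
    [[0, -0.115, 0], 0, 0],
    [[0, -0.15, 0], 0, 0],
    [[0, -0.185, 0], 0, 0],
    [[0, -0.22, 0], 0, 0]
  ]
}}

```text
t: 13.32
ee_pos: [451.2, 255.7, 225.4]
ee_rot: [[0.986, 0.021, 0.165], [-0.165, -0.011, 0.986], [0.023, -1.0, -0.008]]
force: [1.7, 0.6, -1.7]
opening: 0.667
```

```bash
python3 go.py 535.8 -250 235 -22;  python3 - <<'E'
from plant import *
import cv2,pickle
for n in ("side",):
    f=grab_frame(n); pickle.dump(f,open(f"{n}9.pkl","wb"))
    c=f["image"][120:220,290:390]
    cv2.imwrite(f"pics/{n}9.png",cv2.resize(c,None,fx=6,fy=6))
E
```

```text
t 13.32 p [451.2 255.7 225.4] yaw -9.5 tilt 1.38 f [ 1.7  0.6 -1.7] open 0.667 q [-0.88  0.2   0.32  1.92 -0.05  1.02 -0.71]
shift(m) x,y,z [ 0.1671 -0.0021 -0.4848] turn 0.2182
```

View pics/side9.png

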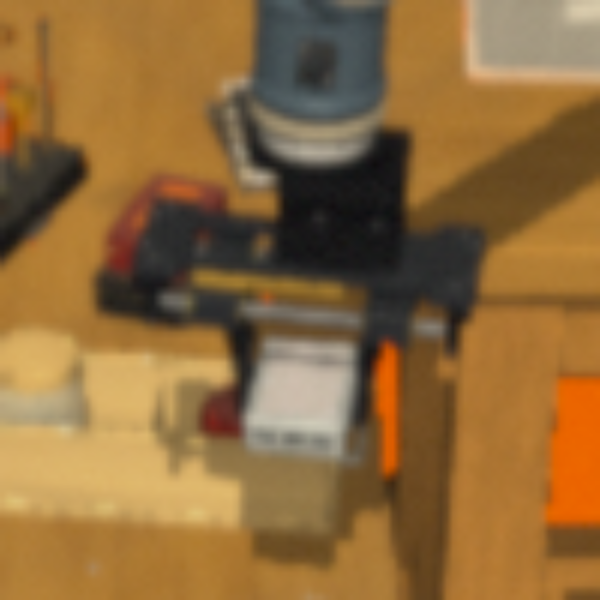

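The tin is held level (crop (300,395)). Crossing the tray.

Emit:
{"fn": "jog_arm", "kwargs": {
  "commands": [
    [[0.005, -0.002, -0.015], 0.013, 0],
    [[0.014, -0.004, -0.041], 0.027, 0],
    [[0.024, -0.006, -0.07], 0.041, 0],
    [[0.034, -0.008, -0.1], 0.054, 0],
    [[0.045, -0.008, -0.13], 0.068, 0],
    [[0.055, -0.008, -0.16], 0.082, 0],
    [[0.065, -0.008, -0.19], 0.095, 0],
    [[0.076, -0.008, -0.22], 0.109, 0]
  ]
}}

```text
t: 14.03
ee_pos: [492.1, 26.1, 241.5]
ee_rot: [[0.962, 0.029, 0.273], [-0.273, -0.003, 0.962], [0.029, -1.0, 0.005]]
force: [0.6, 0.4, -0.5]
opening: 0.666
```

```bash
python3 go.py 535.8 -250 225 -22
```

```text
t 14.03 p [492.1  26.1 241.5] yaw -15.86 tilt 1.7 f [ 0.6  0.4 -0.5] open 0.666 q [-0.59  0.14  0.5   1.97 -0.07  1.02 -0.34]
shift(m) x,y,z [ 0.1169  0.0187 -0.2538] turn 0.1072
```

Emit:
{"fn": "jog_arm", "kwargs": {
  "commands": [
    [[0.016, 0, -0.033], 0.013, 0],
    [[0.032, 0.001, -0.068], 0.027, 0],
    [[0.048, 0.002, -0.103], 0.041, 0],
    [[0.064, 0.004, -0.138], 0.054, 0],
    [[0.08, 0.008, -0.172], 0.068, 0],
    [[0.095, 0.012, -0.205], 0.082, 0],
    [[0.109, 0.016, -0.235], 0.098, 0],
    [[0.117, 0.018, -0.254], 0.107, 0]
  ]
}}

```text
t: 14.7
ee_pos: [534.0, -254.9, 224.5]
ee_rot: [[0.925, 0.027, 0.38], [-0.38, -0.005, 0.925], [0.027, -1.0, 0.006]]
force: [-1.0, -0.6, -1.2]
opening: 0.667
```

```bash
python3 go.py 535.8 -250 140 -22
```

```text
t 14.7 p [ 534.  -254.9  224.5] yaw -22.31 tilt 1.59 f [-1.  -0.6 -1.2] open 0.667 q [-0.12  0.36  0.65  1.79 -0.26  1.05  0.23]
shift(m) x,y,z [-0.0025  0.0845  0.0047] turn -0.0055
```

Emit:
{"fn": "jog_arm", "kwargs": {
  "commands": [
    [[-0.002, 0.015, 0.005], -0.005, 0],
    [[-0.002, 0.034, 0.005], -0.005, 0],
    [[-0.002, 0.052, 0.005], -0.005, 0],
    [[-0.002, 0.067, 0.005], -0.005, 0],
    [[-0.002, 0.078, 0.005], -0.005, 0],
    [[-0.002, 0.083, 0.005], -0.005, 0],
    [[-0.002, 0.0845, 0.005], -0.005, 0],
    [[-0.002, 0.0845, 0.005], -0.005, 0]
  ]
}}

```text
t: 15.37
ee_pos: [536.1, -250.2, 139.9]
ee_rot: [[0.927, 0.027, 0.375], [-0.375, -0.005, 0.927], [0.027, -1.0, 0.005]]
force: [-0.9, 0.1, -1.2]
opening: 0.664
```

```bash
python3 go.py 535.8 -250 88 -22;  python3 - <<'E'
from plant import *
import cv2,pickle
for n in ("side","top"):
    f=grab_frame(n); pickle.dump(f,open(f"{n}10.pkl","wb"))
    c=f["image"][100:190,280:370] if n=="side" else f["image"][130:220,330:440]
    cv2.imwrite(f"pics/{n}10.png",cv2.resize(c,None,fx=6,fy=6))
E
```

```text
t 15.37 p [ 536.1 -250.2  139.9] yaw -22.04 tilt 1.57 f [-0.9  0.1 -1.2] open 0.664 q [-0.08  0.45  0.6   1.87 -0.33  0.89  0.29]
shift(m) x,y,z [-0.0018  0.0519 -0.0002] turn -0.0007
```

View pics/side10.png

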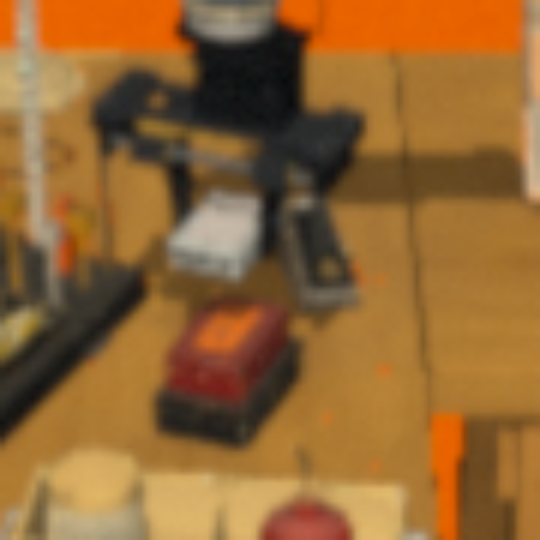

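The tin is level above the column (crop (215,235) over (225,355)), nothing touching. Lowering slowly to about 92.

Emit:
{"fn": "jog_arm", "kwargs": {
  "commands": [
    [[-0.001, 0.01, 0], 0, 0],
    [[-0.001, 0.02, 0], 0, 0],
    [[-0.001, 0.03, 0], 0, 0],
    [[-0.001, 0.038, 0], 0, 0],
    [[-0.001, 0.043, 0], 0, 0],
    [[-0.001, 0.046, 0], 0, 0],
    [[-0.001, 0.047, 0], 0, 0],
    [[-0.001, 0.047, 0], 0, 0]
  ]
}}

```text
t: 16.13
ee_pos: [537.1, -250.3, 93.5]
ee_rot: [[0.927, 0.028, 0.375], [-0.375, -0.006, 0.927], [0.028, -1.0, 0.005]]
force: [0.4, 0.6, -0.8]
opening: 0.666
```

```bash
python3 go.py 535.8 -250 88 -22;  python3 - <<'E'
from plant import *
import cv2,pickle
from h import *
for n in ("side","top"):
    f=grab_frame(n); pickle.dump(f,open(f"{n}11.pkl","wb"))
    c=f["image"][110:190,280:370] if n=="side" else f["image"][130:220,330:440]
    cv2.imwrite(f"pics/{n}11.png",cv2.resize(c,None,fx=7,fy=7))
f=pickle.load(open("side11.pkl","rb"))
P=cloud(f);hsv=cv2.cvtColor(f["image"],cv2.COLOR_BGR2HSV).astype(int);H,S,V=hsv[...,0],hsv[...,1],hsv[...,2]
m=np.zeros(S.shape,bool);m[135:165,300:335]=True
m&=(S<70)&(V>130)&(P[...,2]>60)&(P[...,1]>-330)&(P[...,1]<-180)
Q=P[m]; 
mu=np.median(Q,0)
for k in range(5):
    A=np.c_[Q[:,0]-536,Q[:,1]+250,np.ones(len(Q))]; c,*_=np.linalg.lstsq(A,Q[:,2],rcond=None); r=Q[:,2]-A@c; Q=Q[np.abs(r)<8]
print(len(Q),"tin top plane (slopes x,y; z at centre)",c.round(3),"extent",Q.min(0).round(),Q.max(0).round())
ys,xs=np.nonzero(m);print(xs.min(),xs.max(),ys.min(),ys.max())
E
```

```text
t 16.13 p [ 537.1 -250.3   93.5] yaw -22.04 tilt 1.66 f [ 0.4  0.6 -0.8] open 0.666 q [-0.05  0.51  0.56  1.9  -0.38  0.8   0.33]
shift(m) x,y,z [-0.0015  0.0055 -0.0002] turn -0.0007
113 tin top plane (slopes x,y; z at centre) [-2.10000e-02 -8.00000e-03  1.16736e+02] extent [ 513. -301.  109.] [ 576. -200.  124.]
308 322 141 154
```

View pics/side11.png

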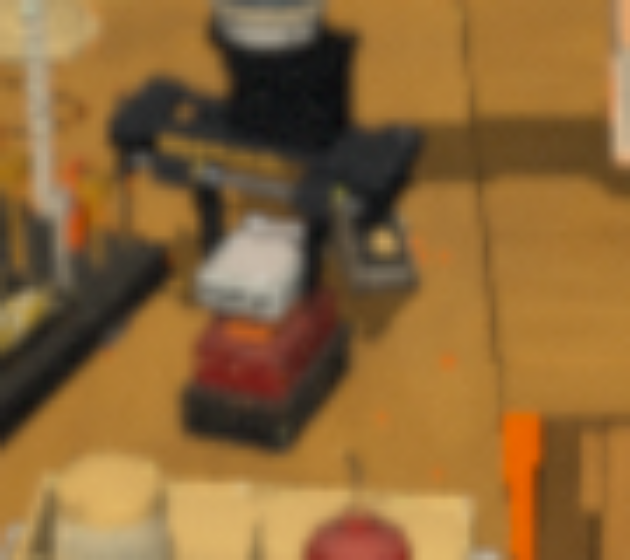

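View pics/top11.png

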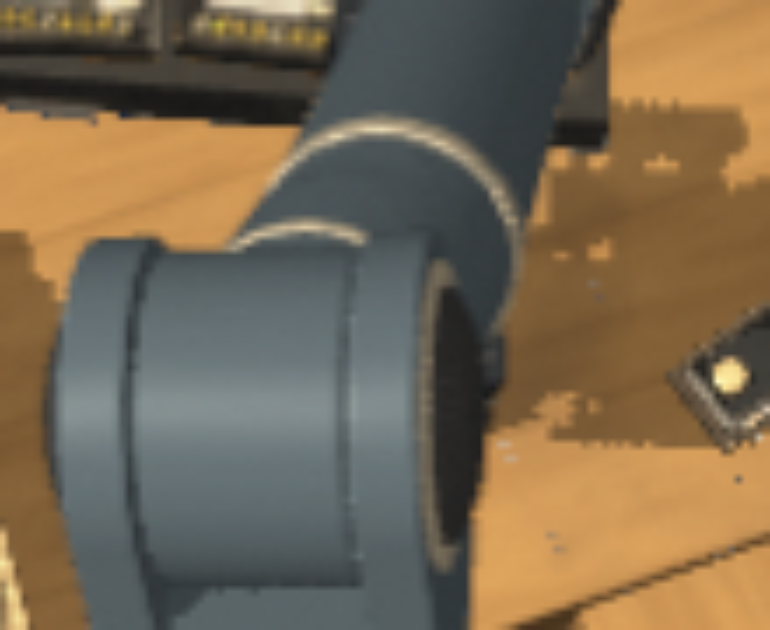

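The tin is level within about 0.02 rad and centred. The gap is about 22 mm by the arm's reading and 24 mm by depth. I'll lower about 6 mm more and settle.

Emit:
{"fn": "jog_arm", "kwargs": {
  "commands": [
    [[-0.0015, 0.001, 0], -0.001, 0],
    [[-0.0015, 0.002, 0], -0.001, 0],
    [[-0.0015, 0.003, 0], -0.001, 0],
    [[-0.0015, 0.004, 0], -0.001, 0],
    [[-0.0015, 0.005, 0], -0.001, 0],
    [[-0.0015, 0.006, 0], -0.001, 0],
    [[-0.0015, 0.006, 0], -0.001, 0],
    [[-0.0015, 0.006, 0], -0.001, 0]
  ]
}}

```text
t: 16.9
ee_pos: [536.2, -249.9, 88.0]
ee_rot: [[0.927, 0.029, 0.374], [-0.374, -0.006, 0.927], [0.029, -1.0, 0.005]]
force: [0.8, 0.1, -0.8]
opening: 0.662
```

```bash
python3 go.py 535.8 -250 87 -22;  python3 - <<'E'
from plant import *
from h import *
f=grab_frame("side"); pickle.dump(f,open("side12.pkl","wb"))
cv2.imwrite("pics/side12.png",cv2.resize(f["image"][120:185,290:350],None,fx=9,fy=9))
P=cloud(f);hsv=cv2.cvtColor(f["image"],cv2.COLOR_BGR2HSV).astype(int);H,S,V=hsv[...,0],hsv[...,1],hsv[...,2]
m=np.zeros(S.shape,bool);m[135:170,300:335]=True
mt=m&(S<70)&(V>150)&(P[...,2]>60)&(P[...,1]>-330)&(P[...,1]<-180)
mt=mt.astype(np.uint8); toprect(f,(300,335,135,170),mt,111,"tin top (side, part hidden)")
Q=P[mt>0];print("median z",np.median(Q[:,2]))
ml=((H<9)|(H>170))&(S>100)&m
Q=P[ml&(P[...,2]>58)];print("mid/top z",len(Q),np.median(Q,0).round(1))
E
```

```text
t 16.9 p [ 536.2 -249.9   88. ] yaw -21.98 tilt 1.7 f [ 0.8  0.1 -0.8] open 0.662 q [-0.05  0.52  0.56  1.91 -0.39  0.79  0.34]
shift(m) x,y,z [-0.0003  0.0009 -0.0002] turn 0.0004
tin top (side, part hidden) npx 108 rect c [ 541.  -238.7] size [101.3  54.4] ang 76.3 | mean [ 538.4 -238.4] long-axis dir 76.5 size by std [51.7 89.4]
median z 110.67952501590906
mid/top z 89 [ 527.2 -216.4   67.6]
```

View pics/side12.png

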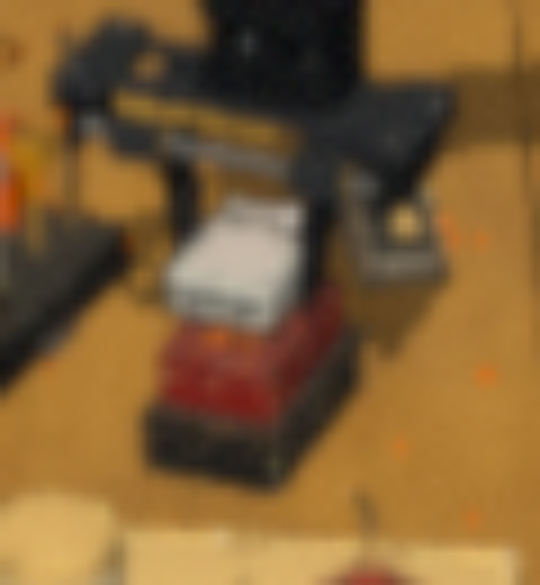

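Gap is about 16 mm by the arm's reading, and depth gives tin top 110.7 against lid 67.6, so about 19 mm. The visible mask is partly hidden, so I'll cross-check yaw and centre from the tin's near bottom corners.

Run:
```python
from h import *
f=pickle.load(open("side12.pkl","rb"))
a=np.radians(68);e=np.array([np.cos(a),np.sin(a)]);n=np.array([e[1],-e[0]]);c=np.array([536,-250])
im=cv2.resize(f["image"][125:185,295:340],None,fx=12,fy=12,interpolation=cv2.INTER_CUBIC)
im=cv2.convertScaleAbs(im,alpha=1.2)
for hw,hl,z,col in ((29,44,84.3,(255,255,0)),(29,44,108.3,(255,255,0)),(31.5,50,68,(0,255,0)),(37.5,60,35,(255,0,255))):
    q=proj(f,[np.r_[c+sx*hw*n+sy*hl*e,z] for sx,sy in((1,1),(1,-1),(-1,-1),(-1,1))])
    q=(q-[295,125]+.5)*12
    cv2.polylines(im,[q.astype(int).reshape(-1,1,2)],True,col,1)
cv2.imwrite("pics/ov12.png",im[:600])
```

```text
(no output)
```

View pics/ov12.png

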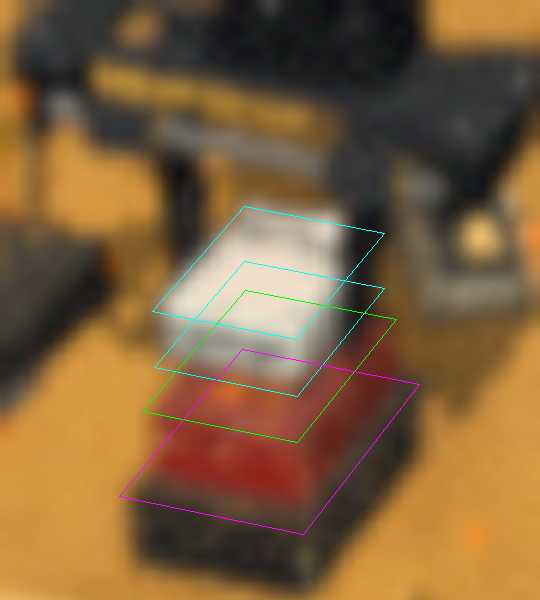

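Tin, middle box and big box all line up with the predicted outlines, sharing the same offset of about 1 px (camera calibration). The gap is clearly visible. Handing in.

Run:
```python
from plant import *
s=sense(); print(s["t"],s["ee_pos"],abs(s["qd"]).max(),s["force"],s["opening"])
print(close_job())
```

```text
16.95 [ 536.22660988 -249.93587822   88.03033012] 0.0015541832813874001 [ 0.52891189  0.42655025 -1.44849847] 0.661582824906653
the job is handed in; nothing more can be done
None
```

The middle box is stacked and released on the big box, and the tin is held still above it; I handed the job in at about 17 s. Both were carried over the tray about 60–80 mm above the oil can's top, and no contact with anything else was seen.

**Middle box:** after release the top camera put it at (536, -250) mm at about 68°. The big box read (535, -250) at about 68°, so they agree within about 1 mm and 1°.

**Tin:**
- **Position:** held with 25 N, opening about 57.5 mm. The arm reads its centre at (536, -250) and it is square with the boxes.
- **Level:** the tool is tilted 0.03 rad, and the depth fit on the tin's top, taken about 6 mm higher, gave about 0.02 rad. The tilt crept up to 1.7° and could not be commanded out, but it is under the limit.
- **Gap:** about 16 mm from the arm's reading, about 19 mm from the noisy depth picture.

**Checks that disagreed:**
- The side camera sits about 1 pixel (roughly 4 mm) off for all three objects alike, which I took as calibration.
- A side-view mask of the tin gave a yaw about 8° off (76.5° instead of 68°). It was half hidden by a finger, so I discarded it after an outline overlay agreed with the arm's reading.

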